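# Stand the multimeter up on its tilt stand and steady it

### The job

A handheld multimeter lies face down on the bench. While it still lies there, swing the tilt stand on its back out past its click until it is fully open against its stop; then tip the meter up so that it stands on the bottom end of its case, leaning back on the stand with the rubber foot on the bench. Steady it for someone about to plug in test leads: finish still gripping the meter by its upper half and pressing it firmly back onto its stand, keeping still and not letting go, and leave the solder reel, flux bottle and screwdriver undisturbed.

Things in the scene. Friction and masses are not known exactly. Their poses are not given: they have to be found in the camera images.
- meter: handheld multimeter in a rubber holster, a box 160 long (x) by 68 wide (y) by 38 thick (z) mm, loose, about 0.3 kg. Origin: centre of its face, on the bench at the start. x points to its top (display) end; the bottom (socket) end at x = -80 mm is the one it stands on in use. z points out of its back, up at the start
- meter_center (a point): centre of the meter's case, 19 mm from face and back; axes as meter. The case can be gripped across its 68 mm width by the ribbed sides, 45 mm from here towards the top end; in a light grip (4 to 5 N) it turns between the fingers as it is tipped up about its bottom end, until nearly upright; in a firm one (25 N) it turns with the hand
- meter_heel (a point): middle of the edge between the bottom end and the back of the meter (80 mm from its centre along -x, 19 mm along z); it comes down on the bench when the meter leans back on its stand
- stand (a joint): opening angle of the tilt stand, a black bail 40 mm wide hinged across the meter's back: 0 folded flat on the back (start), 0.70 rad fully open at its stop. A click spring drives it shut below 0.35 rad and open above that; swinging it takes 1 to 1.5 N at the foot
- stand_hinge (a point): hinge axis of the stand, along the meter's y, 25 mm from the middle of the case towards the top end and 5 mm above the back (43 mm above the face)
- foot_grip (a point): centre of the stand's rubber foot, a bar 12 long by 40 wide (y) by 14 high mm. Folded, it lies 90 mm from the hinge towards the bottom end, proud of the back (38 to 52 mm above the bench), and can be pinched across its 40 mm width from above. Opening swings it up and towards the top end. Axes: the stand's, the meter's when folded
- foot_edge (a point): lower outer edge of the rubber foot, which touches the bench when the meter stands; 96 mm from the hinge axis along the stand, 5 mm under it. Stand open and meter standing on meter_heel and foot_edge: it leans back 0.42 rad from vertical
- stand_foot: the rubber foot with its black strip, part of the stand; its origin lies on the hinge axis
- solder_reel: bystander: metal reel, 60 mm across, 46 mm high, standing on its flange; origin under its centre
- flux_bottle: bystander: white bottle with black cap, 48 mm across, 120 mm high; origin under its centre
- screwdriver: bystander: screwdriver 170 mm long lying on the bench; origin under its middle
Not all that is in view belongs to the job. Leave any brown or purple look-alike of the meter alone.

How it is judged (in metres and radians):
On the way:
1. the stand is fully open while the meter still lies face down (value of joint stand above 0.64 rad and angle between meter_center's own z axis and vertical below 0.25 rad), for 0.2 s.
At the end, for the whole second after the job is handed in: Stand open at its stop (over 0.64 rad); meter leaning back 0.30 to 0.54 rad, still, heel edge and stand foot within 4 mm of the bench; foot pressed on the bench with over 1.5 N; fingers straddling the upper half of the case and holding it with over 3 N (value of joint stand above 0.64 rad and angle between meter_center's own x axis and vertical between 0.3 and 0.54 rad and angle between meter_center's own z axis and vertical above 1.75 rad and height (world z) of each of meter_heel, foot_edge below 0.004 m and contact force between stand_foot and bench above 1.5 N and contact force between the fingers and meter above 3 N and x of the grasp point in the frame of meter_center between 0 and 0.09 m and z of the grasp point in the frame of meter_center between -0.03 and 0.03 m and y of the grasp point in the frame of meter_center between -0.045 and 0.045 m and linear speed of meter below 0.02 m/s and angular speed of meter below 0.1 rad/s); the arm keeps its last pose, push and grip.
It fails at once if a bystander was pushed more than 25 mm (distance of any of solder_reel, flux_bottle, screwdriver from where it was at the start of the episode above 0.025 m).
It fails at once if the stand was crushed against the bench (over 40 N on its foot) (contact force between stand_foot and bench above 40 N).
It also fails if it takes over 67 s, if anything falls off the work surface, if the arm or the gripper's body presses on something with over 40 N, if the wrist force passes 120 N, or if a joint passes its speed limit or range.

### The arm

A 6-joint arm with a two-finger parallel gripper is mounted at the origin on the work surface. World frame = base frame: x ahead of the robot, y to its left, z up, the work surface at z = 0. Lengths are in mm, angles in rad, forces in N, time in s.
With the tool pointing down it reaches from about 350 to 775 mm from the base axis. Payload 7.3 kg.
Tool frame: the origin (TCP) lies midway between the tips of the shut fingers; the grasp point (between the pads) lies 19 mm behind it (bot.hold_point_z is the distance from the TCP to the grasp point, in mm); z points along the fingers, y is the direction in which the jaws open and shut (so a half turn about z gives the same grasp; the last joint's range is limited). The gripper opens to 92 mm and grips with 3 to 60 N. Pads are 19 mm wide; open, the fingers measure 130 mm over their backs; the gripper's body (75 mm by 190 mm) begins 47 mm behind the grasp point.
Start: joints at [0.993, 0.342, 1.524, -0, 1.275, -0.146], TCP at [219.704, 476.838, 226.741] pointing down, gripper open.
Joint ranges: [-2.53, 2.53], [-0.77, 2.02], [0.04, 2.7], [-1, 4.14], [0.28, 2.66], [-3.11, 3.11]. Speed limits (rad/s): [2.57, 2.57, 3.14, 3.14, 3.14, 3.14].

### API

Orientations are given as [roll, pitch, yaw] about the fixed x, y, z axes, in that order (R = Rz(yaw) Ry(pitch) Rx(roll)).
In Python, from plant import bot gives the robot as it stands.
- The arm moves only by the tool servo_tool, never from a script. Its argument "series" is a list of rows, each a list of 5 numbers: the opening, from 0 (shut) to 1 (fully open), then the shift along the tool's x, y, z each as a share of 50 mm, from -1 to 1, then the turn about the tool's z as a share of 90 degrees, from -1 to 1. In form: [[gripper, tx, ty, tz, spin], ...]. A call has 1 to 20 rows; each row shifts and turns the commanded pose from where the row before left it, along the tool's axes as they then stand; what a row does not reach is not made up. A row lasts 1/8 s, in which the tool goes at most 62.5 mm and 10.7 degrees, less where a joint would pass 70% of its speed; a pose out of reach is approached as far as the arm can. A call with a number of a shift or a turn outside -1 to 1 is refused whole. A call with a gripper value outside its range is refused whole. The fingers move at their own pace and stop on an object; the grip force is fixed at half the most. Time passes only in rows, so rows that do not move let the fingers close. It gives the time, the measured TCP pose, the force and the opening at its end, in the units of the state.
- bot.get_obs(): the state, without advancing time (a new reading comes with each control period).
- bot.capture(name): name is "scene" or "top" or "wrist"; returns the picture (384x512x3 uint8, red, green, blue); there is no depth.
- bot.camera_model(name): a dict with "mtx" (3x3 intrinsics, pixels), "distortion" ([k1, k2, p1, p2, k3] as OpenCV has them; the pictures are not rectified), "world_from_camera" (4x4, takes a point from camera to world coordinates). Camera axes: x right, y up, looking along -z (the intrinsics and any distortion apply to the point x, -y, -z); pixel columns grow to the right and rows downward; lengths in mm; the calibration is good to about 2 mm. A picture is of the moment at which its call begins: read the wrist's pose just before it. camera_model takes no time and is no camera call; for the wrist camera it gives the pose at the moment of the call.
- bot.close_job(): hands the job in, once; it reports no verdict.
Trained networks look in the newest picture that a camera, given by its name, has taken for a name from the list of things; names that differ only in an ending like _2 or _b are one class to them, and where a whole thing is asked for, a point or a joint stands for the part that bears it (a point fixed in the world has none). Each returns a list of dicts, best first, with "p" (0 to 1); they miss things now and then, are a little off and sometimes report something else, mostly with a low value. They report only what shows in the picture. A call takes as long as a camera call. They do not tell look-alikes from the thing itself.
- bot.outline_of(camera, label): "mask" (384x512 bool, what is visible of it).
- bot.pinpoint(camera, label): "point" ([x, y, z] in mm, in the coordinates of the camera as it stood for that picture, good to about 4 mm: a listed point, or the origin of a listed thing).
The state is a dict: "time": time; "joint_positions": joint angles; "dq": joint speeds; "tau": joint torques, N m; "tool_pos": TCP position; "tcp_rot": TCP orientation; "contact_force": force on the tool from outside, world axes, zero at the start; "moment": the same for the moment, N m; "grip_width": finger opening in mm.
Only numpy, scipy, OpenCV 4.12 (cv2) and the standard library are available. Lean on these libraries where they do the work, as an engineer would, in place of code of your own. Each camera call takes 0.05 s, during which the arm holds its last target.

## Working session

There is one attempt and no reset: what is moved stays moved. The work goes in short steps, Python scripts to look and compute and a tool call to move; the robot and the scene stay as the last step left them, time stands still between calls to the robot, and variables do not carry over. Pictures are saved under pics/ and viewed, and the job is handed in when it is done.

Besides the shell and the picture viewer there is one more tool, called after ">>>" by a JSON object that holds its "api" and its "payload". servo_tool: Moves the arm, as the interface text tells. Shift numbers are shares of 50 mm and turn numbers shares of 90 degrees, none past 1 either way. Its arguments: {"type":"object","properties":{"series":{"type":"array"}},"required":["series"]}

```bash
ls -la; mkdir -p pics
cat > h.py <<'E'
import numpy as np,cv2
from plant import bot
def save(n,img,s=1.0):
    if s!=1: img=cv2.resize(img,None,fx=s,fy=s,interpolation=cv2.INTER_CUBIC)
    cv2.imwrite('pics/'+n,img[:,:,::-1])
def toworld(cam,p,cm=None):
    T=(cm or bot.camera_model(cam))['world_from_camera'];T=np.array(T);return (T@np.r_[p,1])[:3]
def proj(cam,P,cm=None):
    cm=cm or bot.camera_model(cam);T=np.linalg.inv(np.array(cm['world_from_camera']))
    P=np.atleast_2d(P);c=(T[:3,:3]@P.T).T+T[:3,3];c=c*[1,-1,-1]
    return cv2.projectPoints(c,np.zeros(3),np.zeros(3),np.array(cm['mtx']),np.array(cm['distortion']))[0][:,0]
def plane(cam,uv,z,cm=None):
    cm=cm or bot.camera_model(cam);T=np.array(cm['world_from_camera'])
    n=cv2.undistortPoints(np.array([[uv]],float),np.array(cm['mtx']),np.array(cm['distortion']))[0,0]
    d=T[:3,:3]@np.array([n[0],-n[1],-1]);o=T[:3,3];return o+d*(z-o[2])/d[2]
E
python3 - <<'E'
from h import *
np.set_printoptions(precision=1,suppress=True)
for c in ("scene","top"):
    save(c+'1.png',bot.capture(c))
    for l in ("meter_center","foot_grip","stand_hinge","meter_heel","solder_reel","flux_bottle","screwdriver"):
        for r in bot.pinpoint(c,l)[:3]: 
            P=toworld(c,r['point']);print(c,l,round(r['p'],2),P,proj(c,P)[0])
print(bot.get_obs())
E
```

```text
total 12
drwxr-xr-x  3 agent agent 4096 Dec  7 16:54 .
drwxr-xr-x 23 root  root  4096 Dec  7 16:54 ..
drwxr-xr-x  2 agent agent 4096 Dec  7 16:54 pics
scene meter_center 0.91 [453.8  79.2  19.2] [257.6 171.2]
scene meter_center 0.85 [720.6 108.8  19.7] [326. 209.]
scene meter_center 0.67 [ 706.9 -261.3   18.2] [208.6 265.3]
scene foot_grip 0.52 [481.5  17.   49.3] [247.2 173. ]
scene foot_grip 0.48 [ 772.4 -265.    44.4] [223.  275.4]
scene foot_grip 0.46 [721.7 171.6  45.1] [342.9 193.8]
scene stand_hinge 0.84 [ 679.1 -267.1   44.1] [199.2 251.2]
scene stand_hinge 0.79 [653.3 -59.1  44.3] [263.4 212.2]
scene stand_hinge 0.68 [724.1  83.4  41.2] [321.4 206.6]
scene meter_heel 0.71 [551.8 -91.2  38.4] [230.8 199.8]
scene meter_heel 0.7 [ 788.7 -261.4   38.5] [228.8 281.2]
scene meter_heel 0.69 [715.9 191.1  39.2] [345.5 192.2]
scene solder_reel 0.65 [648.6 378.8  -1.6] [365.5 173.7]
scene flux_bottle 0.9 [ 581.  -402.1   -1.2] [129.5 265.4]
scene screwdriver 0.47 [460.  380.5  -0.6] [324.2 150.9]
scene screwdriver 0.39 [627.9 -65.5   1.2] [255.1 221. ]
top meter_center 0.98 [ 705.4 -2
[... 572 characters left out ...]
.1]
top meter_heel 0.68 [553.8 -93.7  38.3] [284.4 199.2]
top solder_reel 0.66 [645.2 384.2   6.3] [106.1 172. ]
top solder_reel 0.45 [559.4 -95.1  40.3] [284.9 197. ]
top flux_bottle 0.82 [ 579.1 -401.1   -0.5] [398.  187.6]
top flux_bottle 0.65 [561.7 -89.1  38.8] [282.5 196.3]
top screwdriver 0.9 [457.5 386.   -3.4] [106.3 241.6]
{'time': 0.8, 'joint_positions': array([ 1. ,  0.3,  1.5, -0. ,  1.3, -0.1]), 'dq': array([ 0., -0.,  0.,  0.,  0.,  0.]), 'tau': array([ -0. , -43.1, -24.4,   0.1,   0. ,  -0. ]), 'tool_pos': array([219.7, 476.8, 226.8]), 'tcp_rot': array([3.1, 0. , 2.7]), 'contact_force': array([ 0.6, -0.2,  0.5]), 'moment': array([0., 0., 0.]), 'grip_width': 91.68811236984027}
```

Run:
```python
import cv2
a=cv2.imread('pics/top1.png');cv2.imwrite('pics/top1c.png',cv2.resize(a[90:270,80:420],None,fx=2.3,fy=2.3,interpolation=cv2.INTER_CUBIC))
```

```text
(no output)
```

View pics/scene1.png

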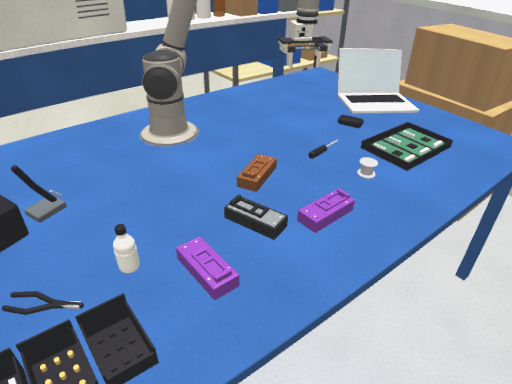

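View pics/top1c.png

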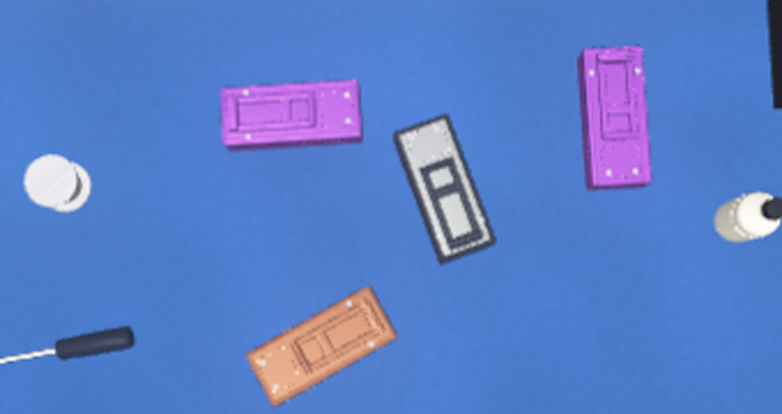

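```bash
cat >> h.py <<'E'
from scipy.spatial.transform import Rotation as Ro
def rel(target,o=None):
    o=o or bot.get_obs();R=Ro.from_euler('xyz',o['tcp_rot']).as_matrix()
    return R.T@(np.array(target)-o['tool_pos'])/50
E
python3 - <<'E'
from h import *
np.set_printoptions(precision=3,suppress=True)
o=bot.get_obs();print(o['tcp_rot'],o['tool_pos'],o['joint_positions'])
print(rel([600,-76,220]))
cm=bot.camera_model('wrist');print(np.array(cm['world_from_camera']))
for c in("top","scene"):
  for l in ("meter_center","foot_grip","stand_hinge","meter_heel"):
    for r in bot.pinpoint(c,l): 
      P=toworld(c,r['point'])
      if -130<P[1]<0 and 530<P[0]<730: print(c,l,r['p'],P)
E
```

```text
[3.141 0.    2.71 ] [219.715 476.841 226.767] [ 0.993  0.342  1.524 -0.     1.275 -0.146]
[-11.535  -6.859   0.135]
[[  0.42   -0.87   -0.259 150.15 ]
 [  0.908   0.403   0.119 508.758]
 [  0.001  -0.285   0.959 384.571]
 [  0.      0.      0.      1.   ]]
top meter_center 0.57 [627.131 -70.422  18.142]
top meter_center 0.2 [565.101 -86.642  44.673]
top foot_grip 0.41 [566.943 -81.974  43.718]
top stand_hinge 0.78 [652.879 -60.779  40.966]
top meter_heel 0.68 [553.842 -93.703  38.253]
scene meter_center 0.63 [630.087 -67.949  17.054]
scene meter_center 0.45 [627.732 -64.768  -1.426]
scene foot_grip 0.38 [566.01  -90.467  49.232]
scene foot_grip 0.29 [551.712 -93.454  35.975]
scene stand_hinge 0.79 [653.343 -59.101  44.258]
scene meter_heel 0.71 [551.828 -91.195  38.399]
```

Candidates for the meter in the top image are purple (206,141), purple (347,142), brown (218,241) and black/grey (273,172). The black/grey one fits the description. I'll move above it and check it in a close crop.

>>> {"api": "servo_tool", "payload": {"series": [[0.6,-0.8,-0.48,0,0],[0.6,-0.8,-0.48,0,0],[0.6,-0.8,-0.48,0,0],[0.6,-0.8,-0.48,0,0],[0.6,-0.8,-0.48,0,0],[0.6,-0.8,-0.48,0,0],[0.6,-0.8,-0.48,0,0],[0.6,-0.8,-0.48,0,0],[0.6,-0.8,-0.48,0,0],[0.6,-0.8,-0.48,0,0],[0.6,-0.8,-0.48,0,0],[0.6,-0.8,-0.48,0,0],[0.6,-0.8,-0.48,0,0],[0.6,-0.8,-0.48,0,0],[0.6,0,0,0,-0.1],[0.6,0,0,0,-0.1],[0.6,0,0,0,-0.1],[0.6,0,0,0,-0.1],[0.6,0,0,0,-0.078],[0.6,0,0,0,0]]}}

```text
time: 3.7
tool_pos: [587.7, -62.7, 226.6]
tcp_rot: [3.141, -0.0, -2.824]
contact_force: [0.9, 0.1, 0.3]
grip_width: 54.6
```

```bash
cat > look.py <<'E'
from h import *
import sys
np.set_printoptions(precision=2,suppress=True)
n=sys.argv[1]; labs=sys.argv[2].split(',') if len(sys.argv)>2 else []
cams=sys.argv[3].split(',') if len(sys.argv)>3 else ['wrist']
for c in cams:
    cm=bot.camera_model(c); im=bot.capture(c); 
    pts=[]
    for l in labs:
        for r in bot.pinpoint(c,l)[:2]:
            P=toworld(c,r['point'],cm);uv=proj(c,P,cm)[0];print(c,l,round(r['p'],2),P,uv)
    save(f'{c}{n}.png',im)
o=bot.get_obs();print({k:o[k] for k in('time','tool_pos','tcp_rot','contact_force','grip_width')})
E
python3 look.py 2 meter_center,foot_grip,stand_hinge,meter_heel,foot_edge
```

```text
wrist meter_center 0.91 [ 706.36 -265.49   14.84] [ 81.15 199.16]
wrist meter_center 0.76 [454.24  78.95  17.2 ] [399.17  95.48]
wrist foot_grip 0.82 [563.95 -81.7   44.09] [243.41 142.95]
wrist foot_grip 0.82 [486.05  16.22  46.43] [349.19 104.24]
wrist stand_hinge 0.95 [ 686.93 -264.93   40.91] [ 72.52 191.96]
wrist stand_hinge 0.66 [658.44 -58.33  43.22] [238.3  221.25]
wrist meter_heel 0.71 [563.85 -85.73  39.83] [240.22 141.27]
wrist meter_heel 0.7 [551.49 -93.98  38.49] [236.65 128.66]
wrist foot_edge 0.57 [565.36 -86.29  38.74] [239.41 142.23]
wrist foot_edge 0.55 [488.73  15.84  39.33] [346.01 106.32]
{'time': 4.0, 'tool_pos': array([587.69, -62.68, 226.72]), 'tcp_rot': array([ 3.14,  0.  , -2.82]), 'contact_force': array([-0.69,  0.41,  0.48]), 'grip_width': 55.098956777537076}
```

View pics/wrist2.png

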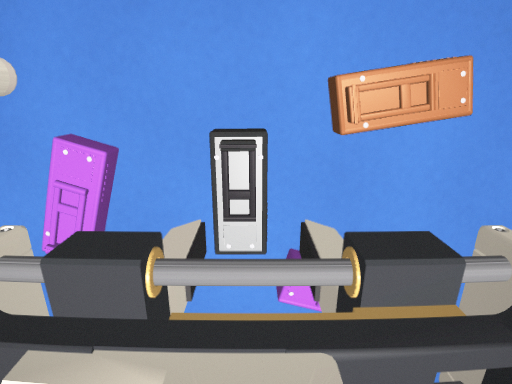

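Run:
```python
from h import *
np.set_printoptions(precision=2,suppress=True)
bot.capture('wrist')
m=max(bot.outline_of('wrist','meter_center'),key=lambda r:r['mask'][150:250,220:260].sum())['mask']
print(m.sum())
im=bot.capture('wrist');save('w2c.png',im[110:270,180:300],5)
for uv in [(210,130),(267,129),(215,254),(266,254)]: print(plane('wrist',uv,38))
c,yaw=np.array([628,-69]),0.32
e=np.array([np.cos(yaw),np.sin(yaw)]);f=np.array([-e[1],e[0]])
for x,y in((-80,34),(-80,-34),(80,34),(80,-34)): print(x,y,proj('wrist',np.r_[c+e*x+f*y,38]))
for x in(-65-6,-65+6): print(x,proj('wrist',np.array([np.r_[c+e*x+f*y,52] for y in(20,-20)])))
```

```text
6939
[ 562.58 -122.78   38.  ]
[541.09 -60.73  38.  ]
[714.44 -72.97  38.  ]
[693.6   -9.68  38.  ]
-80 34 [[265.97 128.91]]
-80 -34 [[206.91 129.16]]
80 34 [[264.72 253.37]]
80 -34 [[212.65 253.45]]
-71 [[253.87 138.32]
 [217.95 138.46]]
-59 [[253.89 149.03]
 [218.32 149.16]]
```

View pics/w2c.png

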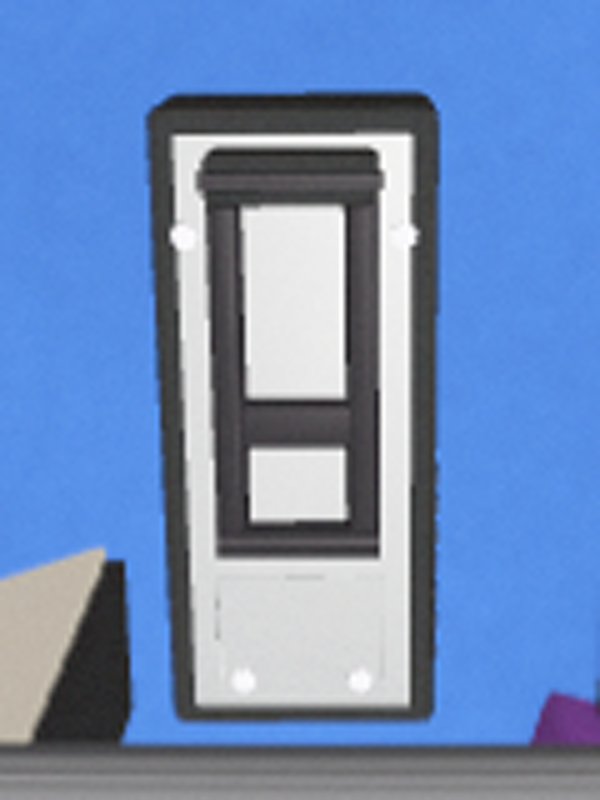

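Run:
```python
from h import *
np.set_printoptions(precision=3,suppress=True)
print(rel([566,-87,80]),rel([566,-87,42]))
```

```text
[ 0.565 -0.326  2.935] [ 0.565 -0.326  3.695]
```

>>> {"api": "servo_tool", "payload": {"series": [[0.6,0.28,-0.16,0.8,0],[0.6,0.28,-0.16,0.8,0],[0.6,0,0,0.8,0],[0.6,0,0,0.5,0],[0.6,0,0,0,0]]}}

```text
time: 4.78
tool_pos: [564.9, -86.4, 80.0]
tcp_rot: [3.139, -0.003, -2.823]
contact_force: [-1.2, 1.3, 1.0]
grip_width: 54.8
```

```bash
python3 look.py 3 foot_grip; python3 -c "
from h import *
np.set_printoptions(precision=3,suppress=True)
print(rel([566,-87,42]))"
```

```text
wrist foot_grip 0.92 [485.35  17.33  47.47] [438.74 153.91]
wrist foot_grip 0.69 [564.38 -84.81  43.66] [255.22 213.54]
{'time': 4.875, 'tool_pos': array([566.69, -86.79,  82.53]), 'tcp_rot': array([-3.14,  0.  , -2.82]), 'contact_force': array([ 0.67, -0.41, -0.66]), 'grip_width': 55.33452970757675}
[0.015 0.001 0.811]
```

View pics/wrist3.png

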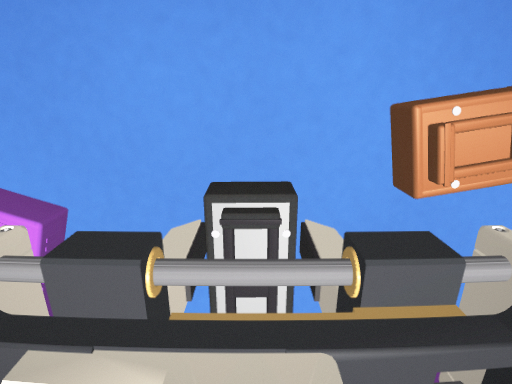

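Run:
```python
from h import *
np.set_printoptions(precision=2,suppress=True)
im=bot.capture('wrist');save('w3c.png',im[170:330,160:340],4)
c,yaw=np.array([627.5,-67]),0.32
e=np.array([np.cos(yaw),np.sin(yaw)]);f=np.array([-e[1],e[0]])
for x in(-71,-59): print(x,proj('wrist',np.array([np.r_[c+e*x+f*y,52] for y in(20,-20)])))
print(proj('wrist',np.array([np.r_[c+e*-80+f*y,38] for y in(34,-34)])))
```

```text
-71 [[282.47 205.91]
 [223.22 206.03]]
-59 [[281.99 222.32]
 [223.77 222.43]]
[[300.58 187.15]
 [205.07 187.35]]
```

View pics/w3c.png

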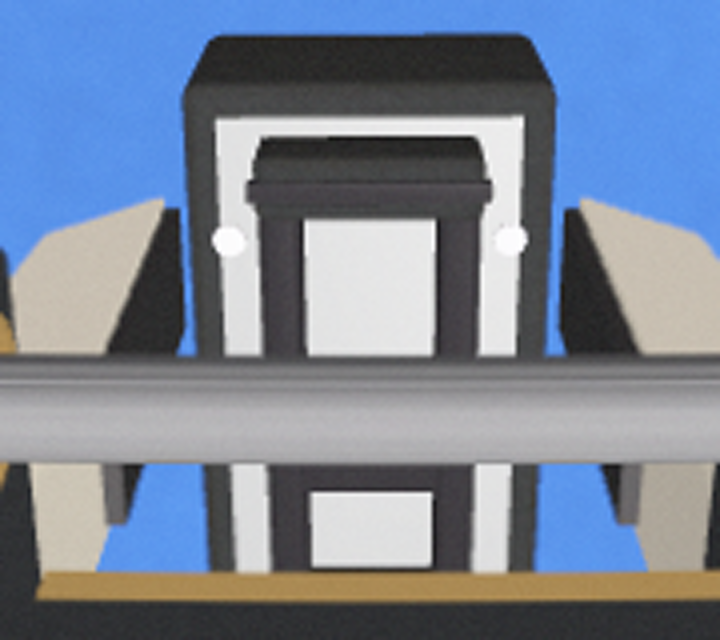

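>>> {"api": "servo_tool", "payload": {"series": [[0.6,-0.06,0,0.4,0],[0.6,0,0,0.38,0],[0.6,0,0,0,0],[0.5,0,0,0,0],[0.42,0,0,0,0],[0.42,0,0,0,0],[0.42,0,0,0,0]]}}

```text
time: 5.8
tool_pos: [569.7, -86.0, 43.6]
tcp_rot: [-3.14, 0.002, -2.823]
contact_force: [-0.4, -0.8, 6.1]
grip_width: 39.6
```

```bash
python3 look.py 4 "" wrist,scene
```

```text
Traceback (most recent call last):
  File "look.py", line 10, in <module>
    for r in bot.pinpoint(c,l)[:2]:
             ~~~~~~~~~~~~^^^^^
ValueError: it knows: flux_bottle, foot_edge, foot_grip, meter, meter_center, meter_heel, screwdriver, solder_reel, stand_foot, stand_hinge
```

```bash
sed -i "s/sys.argv\[2\].split(',') if len(sys.argv)>2/[x for x in sys.argv[2].split(',') if x] if len(sys.argv)>2/" look.py; python3 look.py 4 "" wrist,scene; python3 -c "
from h import *
a=cv2.imread('pics/scene4.png')[170:260,190:310];cv2.imwrite('pics/s4c.png',cv2.resize(a,None,fx=5,fy=5,interpolation=cv2.INTER_CUBIC))
for i in range(4): bot.capture('top');print(bot.get_obs()['contact_force'],bot.get_obs()['tool_pos'])"
```

```text
{'time': 5.95, 'tool_pos': array([569.68, -85.98,  43.61]), 'tcp_rot': array([-3.14,  0.  , -2.82]), 'contact_force': array([-0.06, -0.8 ,  6.64]), 'grip_width': 39.442498798027415}
[ 0.08927748 -0.36690144  6.25429221] [569.66976186 -85.96423737  43.59530907]
[-0.83495147 -0.57735082  5.15938776] [569.67925774 -85.98978844  43.61961183]
[-0.48356243  0.69051694  5.89516688] [569.69512509 -85.98407218  43.64166589]
[-0.69252427 -0.6726507   4.99502621] [569.66406369 -86.01858539  43.60592743]
```

View pics/wrist4.png

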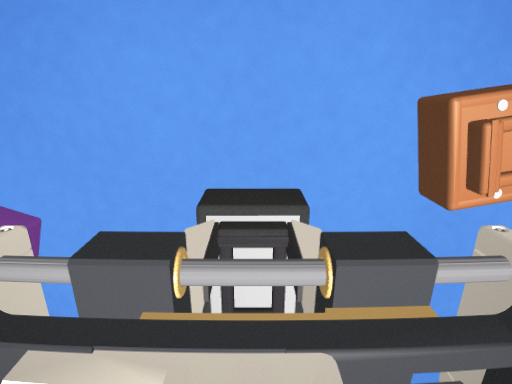

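View pics/s4c.png

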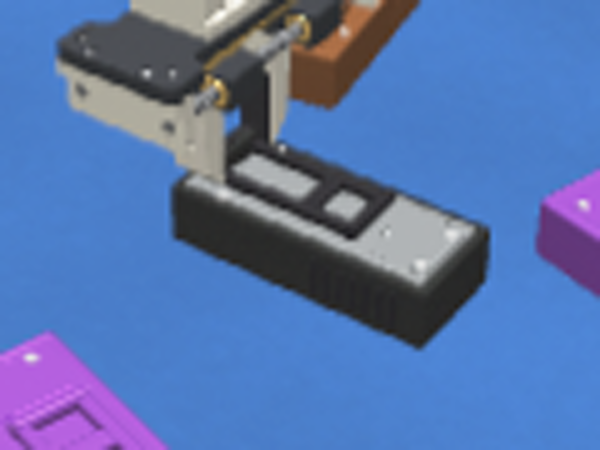

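>>> {"api": "servo_tool", "payload": {"series": [[0.42,0,0,-0.09,0],[0.42,-0.01,0,-0.09,0],[0.42,-0.01,0,-0.09,0],[0.42,-0.02,0,-0.09,0],[0.42,0,0,0,0]]}}

```text
time: 6.78
tool_pos: [571.2, -85.1, 61.1]
tcp_rot: [-3.141, 0.001, -2.822]
contact_force: [1.0, 0.0, -2.8]
grip_width: 39.2
```

```bash
cat > sc.py <<'E'
from h import *
import sys
n=sys.argv[1]
im=bot.capture('scene');save(f's{n}.png',im[130:270,180:330],5)
o=bot.get_obs();print(o['time'],o['tool_pos'],o['contact_force'],o['grip_width'])
E
python3 sc.py 5
```

```text
6.825 [570.92850787 -85.03214773  60.82776679] [ 0.15146728 -0.61104675 -2.97400112] 39.30479486832807
```

View pics/s5.png

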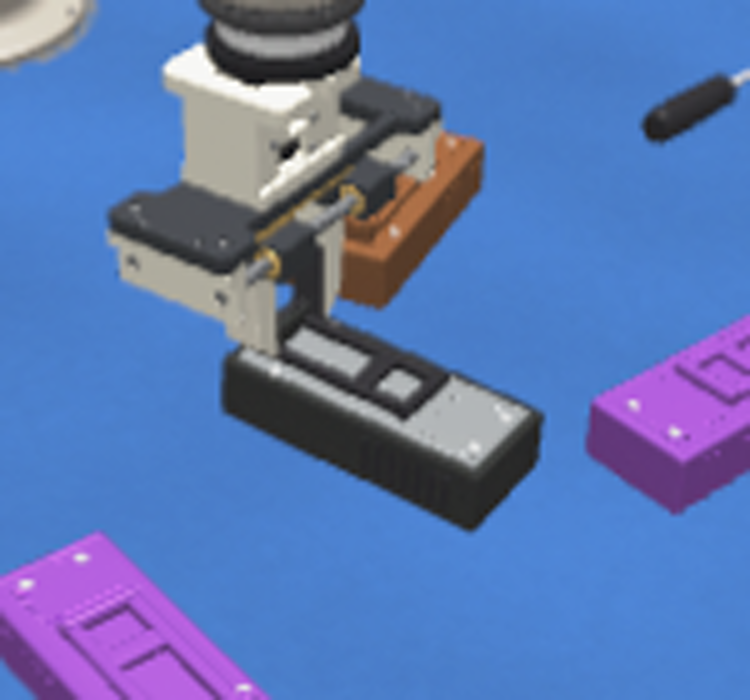

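```bash
python3 look.py 5 "foot_grip,stand_hinge,meter_heel,meter_center" wrist; python3 -c "
import cv2
a=cv2.imread('pics/wrist5.png');cv2.imwrite('pics/w5c.png',cv2.resize(a[150:330,150:350],None,fx=3.5,fy=3.5))"
```

```text
wrist foot_grip 0.82 [482.89  19.71  45.64] [464.07 146.51]
wrist foot_grip 0.73 [566.56 -80.37  61.3 ] [263.22 232.49]
wrist meter_heel 0.98 [552.   -89.36  54.79] [256.28 201.6 ]
wrist meter_heel 0.72 [490.93   3.83  34.54] [425.59 147.63]
wrist meter_center 0.64 [629.71 -65.91  33.86] [252.77 296.53]
{'time': 7.075, 'tool_pos': array([570.73, -85.06,  60.53]), 'tcp_rot': array([ 3.14, -0.  , -2.82]), 'contact_force': array([ 0.98, -0.06, -2.66]), 'grip_width': 39.232551765572666}
```

View pics/w5c.png

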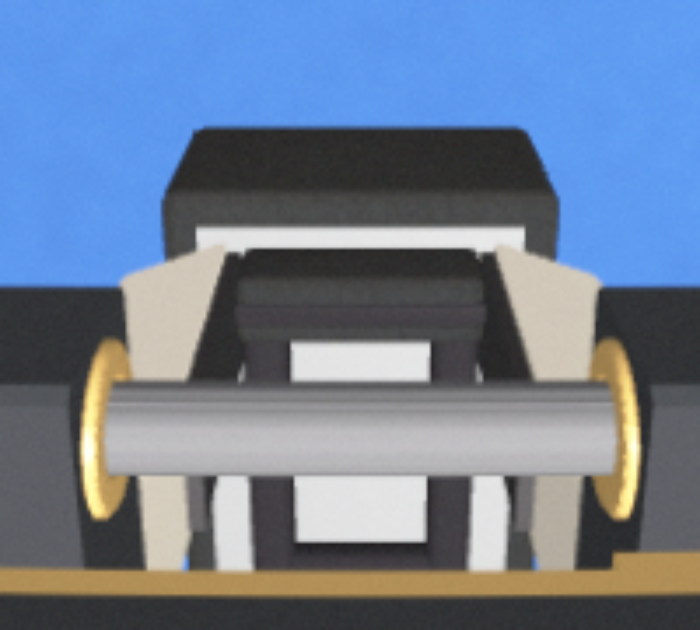

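>>> {"api": "servo_tool", "payload": {"series": [[0.42,0.01,0,0.12,0],[0.42,0.01,0,0.12,0],[0.42,0.02,0,0.09,0],[0.45,0,0,0,0],[0.45,0,0,0,0],[0.435,0,0,0,0],[0.435,0,0,0,0]]}}

```text
time: 7.95
tool_pos: [569.1, -85.6, 44.4]
tcp_rot: [-3.142, 0.001, -2.823]
contact_force: [0.4, 1.8, 1.4]
grip_width: 40.2
```

>>> {"api": "servo_tool", "payload": {"series": [[0.435,0,0,-0.06,0],[0.435,0,0,-0.06,0]]}}

```text
time: 8.2
tool_pos: [569.0, -85.7, 50.4]
tcp_rot: [-3.142, 0.0, -2.823]
contact_force: [0.8, 0.2, -0.8]
grip_width: 40.2
```

```bash
python3 look.py 6 "foot_grip,stand_hinge,meter_heel,meter_center" wrist; python3 -c "
import cv2
a=cv2.imread('pics/wrist6.png');cv2.imwrite('pics/w6c.png',cv2.resize(a[150:330,150:350],None,fx=3.5,fy=3.5))"
```

```text
wrist foot_grip 0.64 [563.79 -80.17  51.73] [265.2  232.23]
wrist foot_grip 0.56 [485.36  20.78  45.45] [474.81 157.42]
wrist stand_hinge 0.55 [628.16 -67.    16.47] [252.1  290.96]
wrist meter_heel 0.76 [489.73   2.96  36.16] [435.84 151.83]
wrist meter_heel 0.57 [549.7  -91.75  36.65] [253.65 195.93]
wrist meter_center 0.78 [629.9  -69.37  18.31] [248.37 293.49]
{'time': 8.45, 'tool_pos': array([569.03, -85.79,  50.24]), 'tcp_rot': array([-3.14,  0.  , -2.82]), 'contact_force': array([ 1.27,  0.97, -1.08]), 'grip_width': 39.798657194837254}
```

View pics/w6c.png

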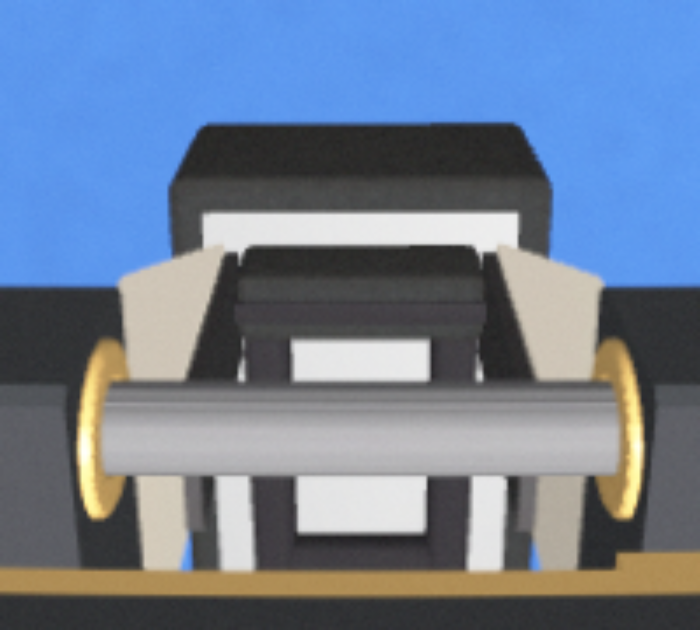

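>>> {"api": "servo_tool", "payload": {"series": [[0.435,-0.01,0,-0.1,0],[0.435,-0.014,0,-0.1,0],[0.435,-0.022,0,-0.1,0],[0.435,-0.026,0,-0.1,0],[0.435,-0.034,0,-0.1,0]]}}

```text
time: 9.07
tool_pos: [574.2, -84.0, 75.7]
tcp_rot: [-3.141, 0.0, -2.823]
contact_force: [0.2, 1.2, -0.7]
grip_width: 39.7
```

```bash
python3 look.py 7 "foot_grip,stand_hinge,meter_heel,meter_center" wrist; python3 -c "
import cv2
a=cv2.imread('pics/wrist7.png');cv2.imwrite('pics/w7c.png',cv2.resize(a[150:330,150:350],None,fx=3.5,fy=3.5))"
```

```text
wrist foot_grip 0.72 [567.87 -81.14  75.03] [261.3  227.74]
wrist foot_grip 0.71 [485.2   17.8   47.93] [447.94 140.42]
wrist meter_heel 0.87 [490.71   6.56  35.5 ] [418.81 140.2 ]
wrist meter_heel 0.85 [550.75 -91.49  39.59] [253.39 179.35]
wrist meter_center 0.78 [452.41  77.45  18.55] [510.56 119.55]
wrist meter_center 0.74 [626.43 -68.08  18.21] [251.53 265.66]
{'time': 9.325, 'tool_pos': array([574.09, -84.12,  75.22]), 'tcp_rot': array([-3.14,  0.  , -2.82]), 'contact_force': array([ 1.07,  0.41, -0.91]), 'grip_width': 40.150342499423466}
```

View pics/w7c.png

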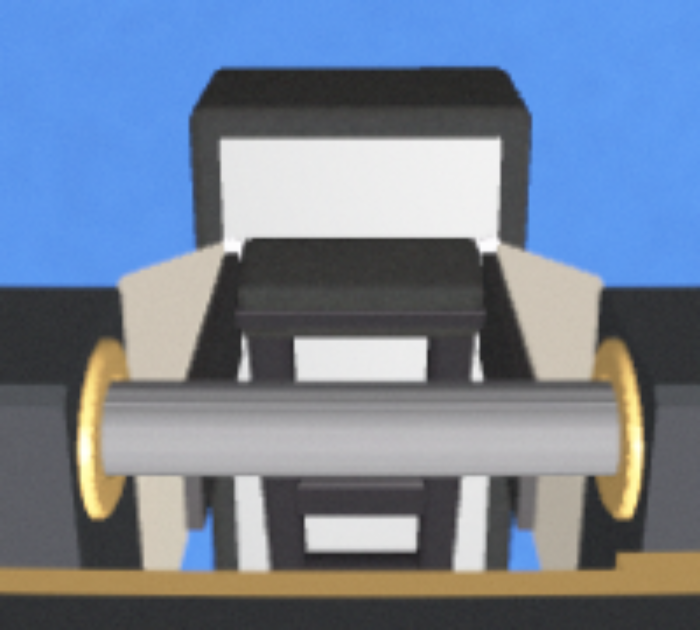

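>>> {"api": "servo_tool", "payload": {"series": [[0.435,-0.04,0,-0.1,0],[0.435,-0.048,0,-0.1,0],[0.435,-0.054,0,-0.1,0],[0.435,-0.064,0,-0.1,0],[0.435,-0.074,0,-0.1,0],[0.435,-0.02,0,-0.02,0]]}}

```text
time: 10.07
tool_pos: [588.6, -79.2, 101.7]
tcp_rot: [-3.141, 0.001, -2.822]
contact_force: [0.1, 0.5, 1.9]
grip_width: 40.0
```

```bash
python3 look.py 8 "foot_grip,stand_hinge,meter_heel,meter_center" wrist,scene; python3 -c "
import cv2
a=cv2.imread('pics/wrist8.png');cv2.imwrite('pics/w8c.png',cv2.resize(a[100:330,150:350],None,fx=2.6,fy=2.6))
a=cv2.imread('pics/scene8.png');cv2.imwrite('pics/s8c.png',cv2.resize(a[130:260,190:310],None,fx=4,fy=4))"
```

```text
wrist foot_grip 0.97 [484.09  18.62  42.83] [426.52 112.64]
wrist foot_grip 0.87 [581.08 -75.91 101.  ] [262.69 226.23]
wrist meter_heel 0.67 [489.5    5.35  33.2 ] [401.03 113.03]
wrist meter_heel 0.61 [549.57 -91.74  39.79] [253.44 149.11]
wrist meter_center 0.8 [ 707.2  -263.69   16.29] [ 28.69 247.46]
wrist meter_center 0.64 [629.18 -69.86  19.39] [248.67 237.8 ]
scene foot_grip 0.59 [719.54 172.54  45.58] [342.51 193.2 ]
scene foot_grip 0.45 [583.64 -80.67 102.5 ] [240.77 184.12]
scene stand_hinge 0.83 [722.42  81.74  42.73] [320.61 206.09]
scene stand_hinge 0.62 [ 678.87 -266.79   45.81] [199.24 250.54]
scene meter_heel 0.93 [495.25   7.53  38.04] [247.34 179.22]
scene meter_heel 0.77 [548.39 -90.1   41.14] [230.44 198.23]
scene meter_center 0.97 [ 711.07 -263.88   21.25] [208.51 265.93]
scene meter_center 0.72 [631.74 -65.19  22.57] [256.27 215.44]
{'time': 10.575, 'tool_pos': array([588.09, -79.4 , 101.13]), 'tcp_rot': array([ 3.14, -0.  , -2.82]), 'contact_force': array([-0.31,  0.08,  1.03]), 'grip_width': 40.129314790550865}
```

View pics/w8c.png

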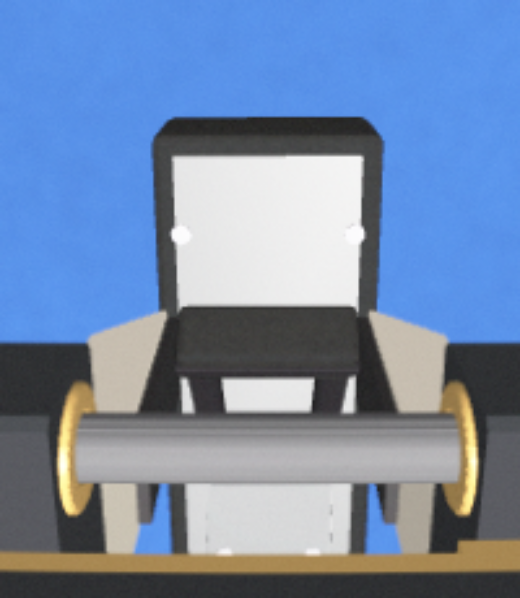

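View pics/s8c.png

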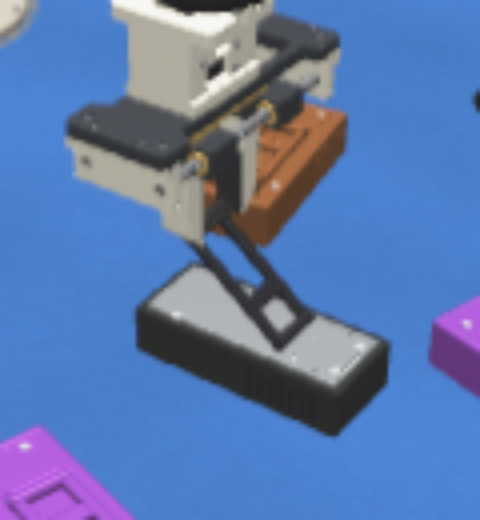

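>>> {"api": "servo_tool", "payload": {"series": [[0.5,0,0,0,0],[0.55,0,0,0,0],[0.55,0,0,0,0],[0.6,0,0,-0.5,0],[0.9,0,0,-0.8,0],[0.9,0,0,-0.8,0],[0.95,0,0,0,0]]}}

```text
time: 11.45
tool_pos: [590.0, -79.8, 209.9]
tcp_rot: [-3.138, 0.006, -2.822]
contact_force: [-0.4, 0.9, -0.2]
grip_width: 80.4
```

```bash
python3 look.py 9 "foot_grip,foot_edge,stand_hinge,meter_heel,meter_center" wrist
python3 - <<'E'
from h import *
np.set_printoptions(precision=3,suppress=True)
im=bot.capture('scene');save('s9.png',im[150:260,190:310],4)
c,yaw=np.array([628.5,-67.]),0.32
e=np.array([np.cos(yaw),np.sin(yaw)]);f=np.array([-e[1],e[0]])
im=bot.capture('wrist').copy()
B=np.array([np.r_[c+e*x+f*y,38] for x,y in((-80,34),(-80,-34),(80,-34),(80,34))])
F=np.array([np.r_[c+e*x+f*y,0] for x,y in((-80,34),(-80,-34),(80,-34),(80,34))])
for q in(B,F): cv2.polylines(im,[proj('wrist',q).round().astype(int)],True,(255,0,0),1)
save('w9o.png',im,1.5)
G=np.r_[c+45*e,6];print(G,rel(np.r_[c+45*e,170]),rel(G))
E
```

```text
wrist foot_grip 0.9 [586.24 -71.51 101.81] [263.06 183.26]
wrist foot_edge 0.96 [487.68  17.32  36.22] [367.6  108.48]
wrist foot_edge 0.66 [581.82 -78.44 100.42] [257.47 176.24]
wrist stand_hinge 0.94 [ 682.41 -262.23   39.59] [ 82.79 194.36]
wrist stand_hinge 0.83 [654.32 -54.83  40.09] [256.35 225.07]
wrist meter_heel 0.67 [488.37   6.8   32.53] [357.44 105.78]
wrist meter_heel 0.57 [548.59 -88.77  35.07] [257.39 130.69]
wrist meter_center 0.83 [ 707.3  -264.66   17.31] [ 87.54 205.87]
wrist meter_center 0.62 [454.06  75.36  17.47] [418.72  96.46]
{'time': 11.75, 'tool_pos': array([587.67, -79.22, 204.85]), 'tcp_rot': array([ 3.14, -0.  , -2.82]), 'contact_force': array([-0.04, -0.49, -0.35]), 'grip_width': 87.39943933872438}
[671.216 -52.845   6.   ] [-1.749 -0.022  0.702] [-1.753 -0.025  3.982]
```

View pics/w9o.png

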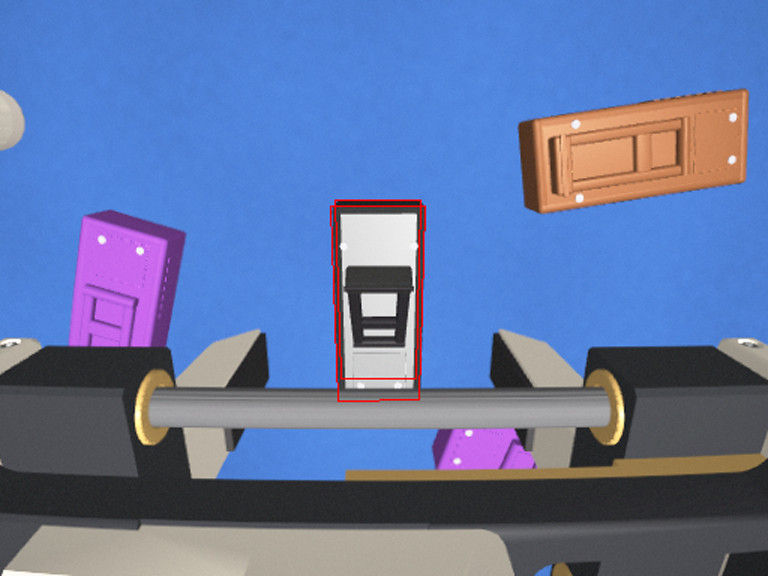

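View pics/s9.png

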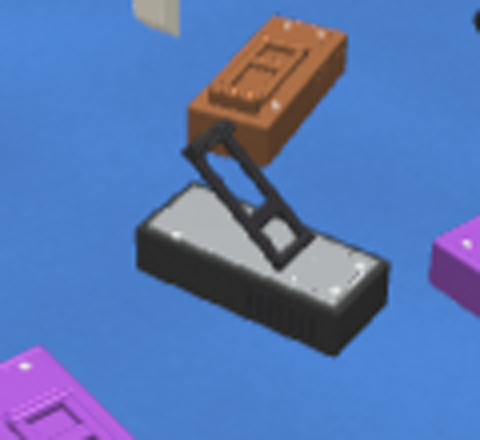

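>>> {"api": "servo_tool", "payload": {"series": [[1,-0.8,0,0,0],[1,-0.8,0,0.3,0],[1,-0.15,-0.02,0.7,0],[1,0,0,0.9,0],[1,0,0,0.9,0],[1,0,0,0.6,0],[1,0,0,0.4,0],[1,0,0,0,0]]}}

```text
time: 12.85
tool_pos: [670.8, -52.7, 14.6]
tcp_rot: [3.14, -0.003, -2.823]
contact_force: [-0.0, -0.3, 0.6]
grip_width: 92.1
```

```bash
python3 sc.py 10; python3 look.py 10 "" wrist; python3 -c "
from h import *
np.set_printoptions(precision=3,suppress=True)
print(rel([671.2,-52.8,6]))"
```

```text
12.9 [671.80209231 -52.87713235  16.26804913] [ 0.71028002 -0.5352922   1.09714508] 91.72053981478116
{'time': 12.95, 'tool_pos': array([672.44, -52.97,  17.28]), 'tcp_rot': array([-3.14,  0.  , -2.82]), 'contact_force': array([1.08, 0.69, 0.7 ]), 'grip_width': 92.14534075253106}
[0.023 0.011 0.226]
```

View pics/wrist10.png

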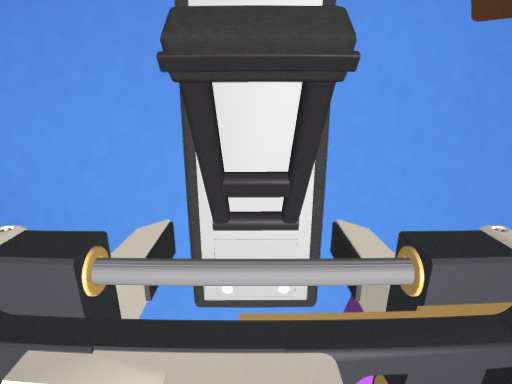

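View pics/s10.png

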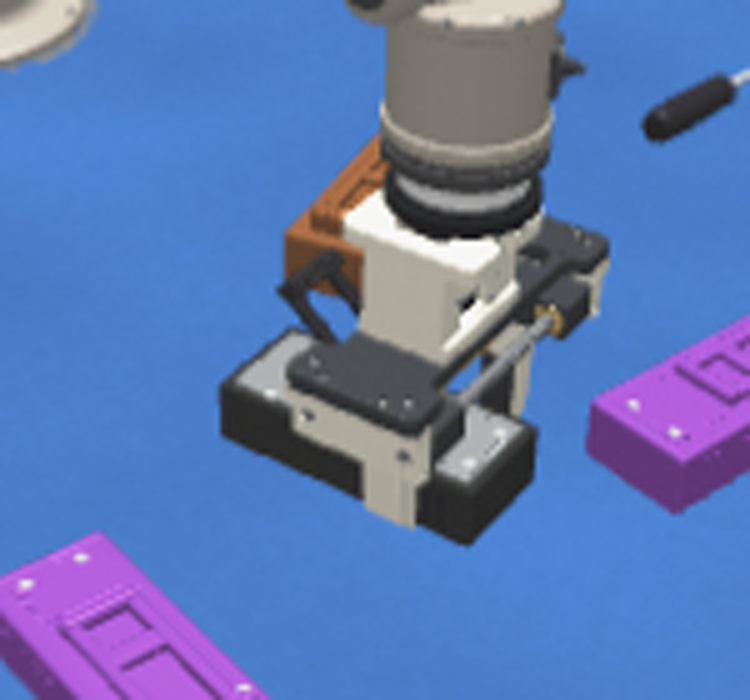

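>>> {"api": "servo_tool", "payload": {"series": [[1,-0.05,0,0.1,0],[0.9,0,0,0.1,0],[0.8,0,0,0.02,0],[0.76,0,0,0,0],[0.75,0,0,0,0],[0.738,0,0,0,0],[0.738,0,0,0,0],[0.738,0,0,0,0]]}}

```text
time: 13.95
tool_pos: [674.0, -51.9, 5.3]
tcp_rot: [3.141, 0.0, -2.823]
contact_force: [-0.6, 1.7, -0.2]
grip_width: 67.7
```

```bash
python3 look.py 11 "" wrist
```

```text
{'time': 14.0, 'tool_pos': array([674.03, -51.91,   5.26]), 'tcp_rot': array([ 3.14,  0.  , -2.82]), 'contact_force': array([-0.69,  1.22,  0.8 ]), 'grip_width': 67.95692536467317}
```

View pics/wrist11.png

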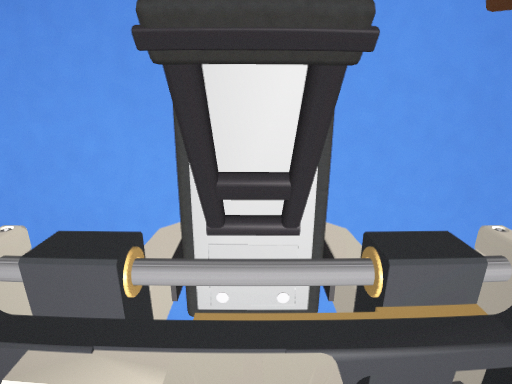

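Run:
```python
import numpy as np
def G(t,a=128,h=24):
    if t<=np.pi/2: return np.array([a*np.cos(t)-h*np.sin(t),a*np.sin(t)+h*np.cos(t)])
    z=h-38
    return np.array([-38+a*np.cos(t)-z*np.sin(t),a*np.sin(t)+z*np.cos(t)])
ts=[0,.04,.08,.12,.16]+list(np.arange(.24,2.0,.08))+[1.99]
p=G(0)
for t in ts[1:]:
    q=G(t);d=(q-p)/50;print(f"{t:.2f} tx {-d[0]:.3f} tz {-d[1]:.3f}  G {q.round(1)} TCPz {q[1]-19:.0f}");p=q
```

```text
0.04 tx 0.021 tz -0.102  G [126.9  29.1] TCPz 10
0.08 tx 0.025 tz -0.101  G [125.7  34.2] TCPz 15
0.12 tx 0.029 tz -0.100  G [124.2  39.2] TCPz 20
0.16 tx 0.033 tz -0.099  G [122.5  44.1] TCPz 25
0.24 tx 0.078 tz -0.193  G [118.6  53.7] TCPz 35
0.32 tx 0.093 tz -0.186  G [114.  63.] TCPz 44
0.40 tx 0.108 tz -0.178  G [108.5  72. ] TCPz 53
0.48 tx 0.122 tz -0.169  G [102.5  80.4] TCPz 61
0.56 tx 0.135 tz -0.159  G [95.7 88.3] TCPz 69
0.64 tx 0.147 tz -0.147  G [88.3 95.7] TCPz 77
0.72 tx 0.159 tz -0.135  G [ 80.4 102.4] TCPz 83
0.80 tx 0.169 tz -0.122  G [ 72.  108.5] TCPz 90
0.88 tx 0.178 tz -0.108  G [ 63.1 113.9] TCPz 95
0.96 tx 0.186 tz -0.093  G [ 53.7 118.6] TCPz 100
1.04 tx 0.193 tz -0.078  G [ 44.1 122.5] TCPz 104
1.12 tx 0.199 tz -0.063  G [ 34.2 125.7] TCPz 107
1.20 tx 0.203 tz -0.047  G [ 24. 128.] TCPz 109
1.28 tx 0.206 tz -0.030  G [ 13.7 129.5] TCPz 111
1.36 tx 0.208 tz -0.014  G [  3.3 130.2] TCPz 111
1.44 tx 0.208 tz 0.003  G [ -7.1 130. ] TCPz 111
1.52 tx 0.207 tz 0.020  G [-17.5 129.1] TCPz 110
1.60 tx 0.205 tz 0.014  G [-27.7 128.4] TCPz 109
1.68 tx 0.206 tz -0.008  G [-38.  128.8] TCPz 110
1.76 tx 0.206 tz 0.008  G [-48.3 128.3] TCPz 109
1.84 tx 0.204 tz 0.025  G [-58.5 127.1] TCPz 108
1.92 tx 0.202 tz 0.041  G [-68.6 125.1] TCPz 106
1.99 tx 0.173 tz 0.049  G [-77.3 122.6] TCPz 104
```

>>> {"api": "servo_tool", "payload": {"series": [[0.738,0.02,0,-0.1,0],[0.738,0.02,0,-0.1,0],[0.738,0.025,0,-0.1,0],[0.738,0.03,0,-0.1,0]]}}

```text
time: 14.5
tool_pos: [669.4, -53.7, 25.6]
tcp_rot: [-3.142, 0.0, -2.823]
contact_force: [-1.1, 0.4, -2.4]
grip_width: 67.7
```

```bash
python3 look.py 12 "meter_heel,meter_center" wrist; python3 sc.py 12
```

```text
wrist meter_heel 0.74 [651.92 -60.18  62.36] [251.83 234.65]
wrist meter_center 0.69 [625.   -67.86  38.18] [254.11 161.99]
{'time': 14.65, 'tool_pos': array([669.67, -53.66,  25.7 ]), 'tcp_rot': array([-3.14,  0.  , -2.82]), 'contact_force': array([-0.41,  0.41, -2.84]), 'grip_width': 67.90087224280586}
14.7 [669.52365285 -53.59863358  25.37824577] [-0.89336329  0.76685423 -2.84755119] 67.93111209982088
```

View pics/wrist12.png

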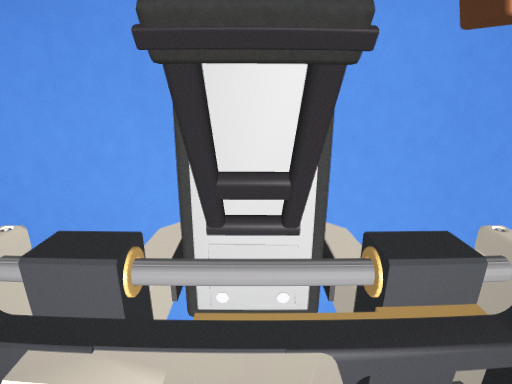

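View pics/s12.png

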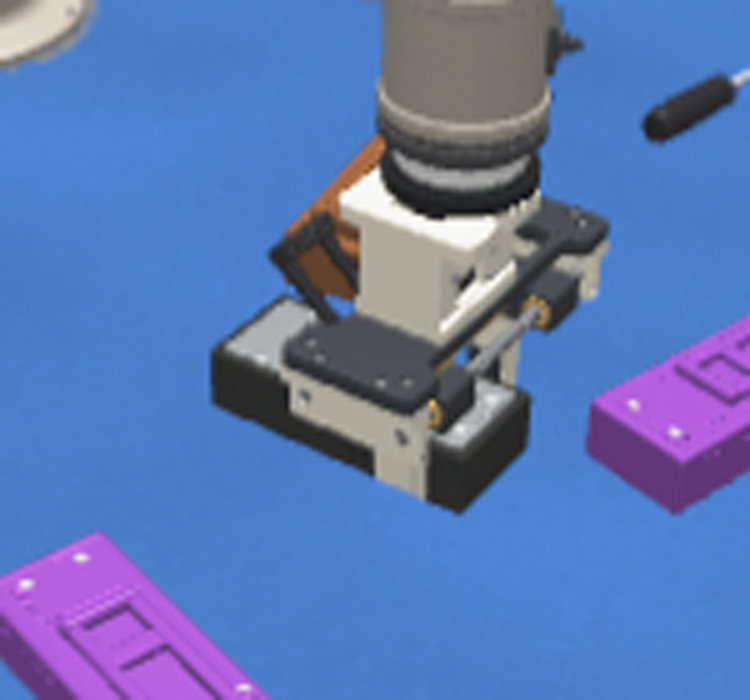

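>>> {"api": "servo_tool", "payload": {"series": [[0.739,0,0,0,0],[0.739,0,0,0,0],[0.739,0,0,0,0]]}}

```text
time: 15.08
tool_pos: [669.4, -53.5, 25.1]
tcp_rot: [3.141, -0.0, -2.822]
contact_force: [0.2, 0.8, -2.1]
grip_width: 67.8
```

>>> {"api": "servo_tool", "payload": {"series": [[0.7395,0,0,0,0],[0.7395,0,0,0,0],[0.7395,0,0,0,0]]}}

```text
time: 15.45
tool_pos: [669.5, -53.5, 25.2]
tcp_rot: [3.142, 0.0, -2.823]
contact_force: [-0.4, -0.4, -2.4]
grip_width: 68.0
```

```bash
python3 look.py 13 "meter_heel,meter_center" wrist; python3 sc.py 13
```

```text
wrist meter_heel 0.27 [646.24 -58.56  54.19] [258.72 217.62]
wrist meter_center 0.66 [624.13 -68.86  29.35] [252.5  156.37]
{'time': 15.6, 'tool_pos': array([669.52, -53.55,  25.21]), 'tcp_rot': array([ 3.14,  0.  , -2.82]), 'contact_force': array([ 0.16, -0.38, -2.41]), 'grip_width': 68.24567900933833}
15.65 [669.51709688 -53.54579498  25.22631116] [ 0.02393691 -0.3390341  -2.78403782] 67.89884985647946
```

View pics/s13.png

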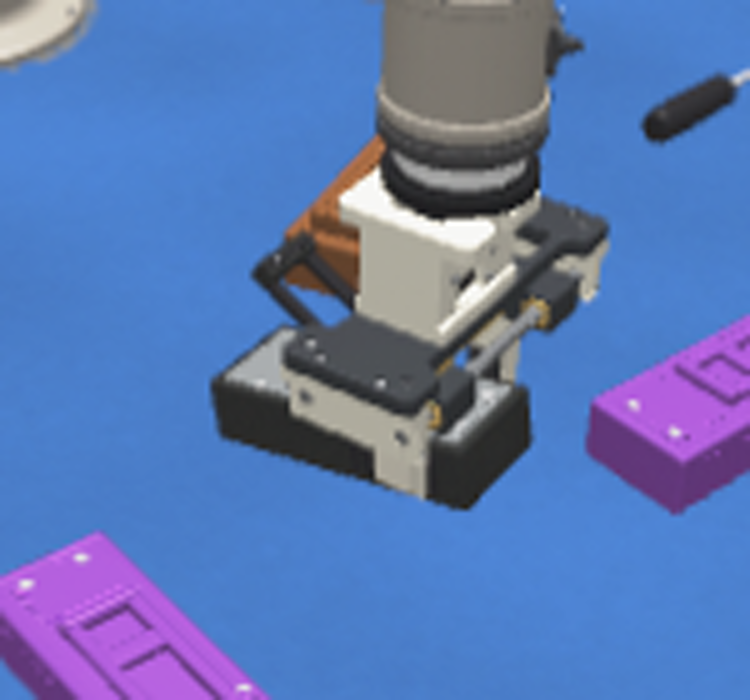

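>>> {"api": "servo_tool", "payload": {"series": [[0.7395,0.04,0,-0.1,0],[0.7395,0.04,0,-0.095,0],[0.7395,0.045,0,-0.095,0],[0.7395,0.045,0,-0.09,0],[0.7395,0.055,0,-0.09,0],[0.7395,0.055,0,-0.09,0]]}}

```text
time: 16.4
tool_pos: [656.1, -58.0, 53.6]
tcp_rot: [-3.141, 0.0, -2.823]
contact_force: [0.0, 0.9, -2.5]
grip_width: 67.7
```

```bash
python3 look.py 14 "meter_heel,meter_center" wrist; python3 sc.py 14
```

```text
wrist meter_heel 0.8 [536.35 -96.03  37.22] [255.73   3.92]
wrist meter_center 0.67 [614.43 -74.78  46.16] [248.06 157.88]
{'time': 16.55, 'tool_pos': array([656.33, -58.11,  53.75]), 'tcp_rot': array([-3.14,  0.  , -2.82]), 'contact_force': array([ 0.  ,  0.18, -0.94]), 'grip_width': 68.22006196230484}
16.6 [656.37640307 -58.06335204  53.56607988] [ 0.79665732 -0.20720801 -0.84650686] 67.82467462701949
```

View pics/s14.png

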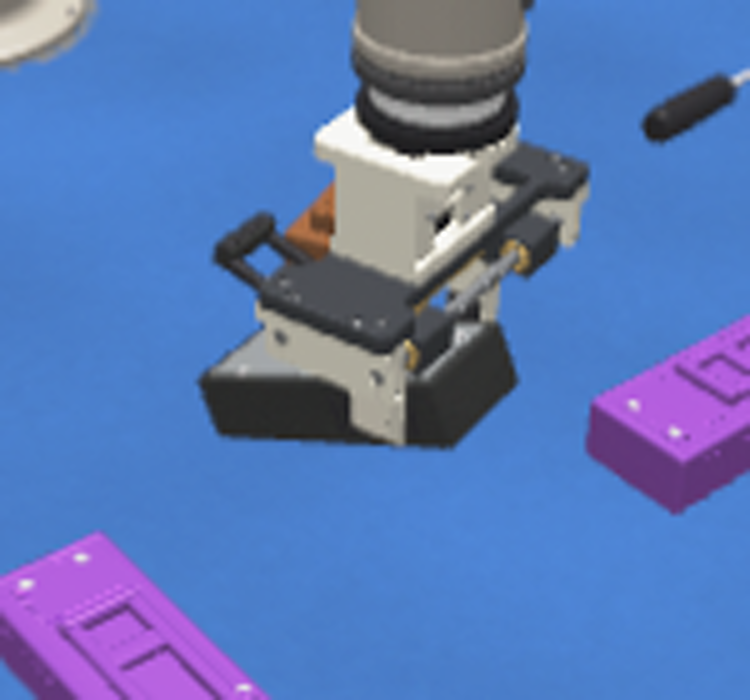

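View pics/wrist14.png

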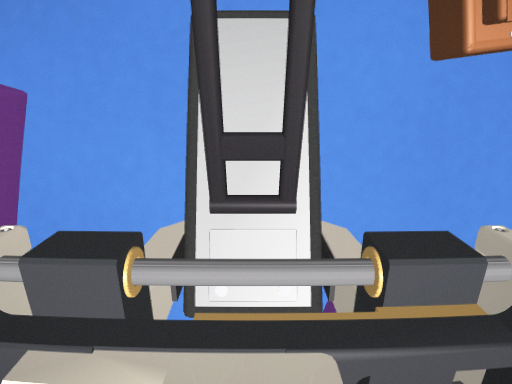

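>>> {"api": "servo_tool", "payload": {"series": [[0.7395,0.06,0,-0.085,0],[0.7395,0.062,0,-0.084,0],[0.7395,0.066,0,-0.08,0],[0.7395,0.069,0,-0.079,0],[0.7395,0.072,0,-0.075,0],[0.7395,0.075,0,-0.072,0],[0.7395,0.078,0,-0.069,0],[0.7395,0.081,0,-0.066,0],[0.7395,0.083,0,-0.062,0],[0.7395,0.086,0,-0.06,0]]}}

```text
time: 17.85
tool_pos: [621.2, -69.5, 90.0]
tcp_rot: [-3.142, 0.0, -2.823]
contact_force: [0.9, -0.8, -1.9]
grip_width: 67.5
```

```bash
python3 look.py 15 "meter_heel,meter_center,foot_edge" wrist,scene; python3 sc.py 15
```

```text
wrist meter_heel 0.92 [ 521.4  -101.33   28.12] [254.39  57.41]
wrist meter_heel 0.61 [489.21   1.35  37.9 ] [414.72  60.29]
wrist meter_center 0.93 [ 707.29 -266.85   16.04] [  8.83 217.87]
wrist meter_center 0.88 [591.04 -81.51  65.5 ] [249.96 172.27]
wrist foot_edge 0.96 [485.2   16.35  37.43] [436.13  62.48]
scene meter_heel 0.74 [ 582.4  -401.06   -1.11] [130.11 265.58]
scene meter_heel 0.64 [ 787.85 -266.71   34.33] [226.58 283.46]
scene meter_center 0.95 [ 706.82 -263.94   19.13] [207.54 265.5 ]
scene meter_center 0.81 [719.23 108.47  21.13] [325.6  208.34]
scene foot_edge 0.58 [ 775.8 -268.8   37.2] [222.5  279.51]
scene foot_edge 0.53 [ 503.36 -110.49   89.23] [214.44 178.6 ]
{'time': 18.25, 'tool_pos': array([621.53, -69.44,  89.82]), 'tcp_rot': array([-3.14,  0.  , -2.82]), 'contact_force': array([-0.35, -0.46, -1.3 ]), 'grip_width': 67.54359839115719}
18.3 [621.53100894 -69.43143503  89.77125249] [-0.45403517 -0.30429252 -0.82629475] 67.85044504695097
```

View pics/s15.png

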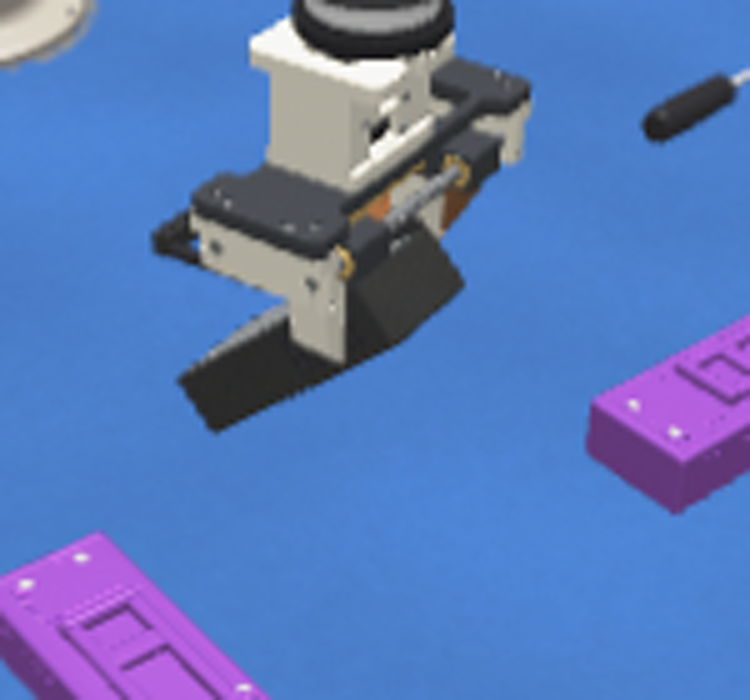

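View pics/wrist15.png

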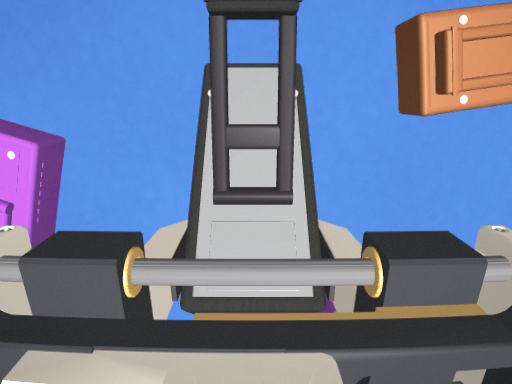

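>>> {"api": "servo_tool", "payload": {"series": [[0.7395,0.088,0,-0.056,0],[0.7395,0.09,0,-0.052,0],[0.7395,0.092,0,-0.048,0],[0.7395,0.094,0,-0.045,0],[0.7395,0.096,0,-0.041,0],[0.7395,0.097,0,-0.037,0],[0.7395,0.099,0,-0.033,0],[0.7395,0.1,0,-0.03,0],[0.7395,0.101,0,-0.025,0],[0.7395,0.102,0,-0.022,0]]}}

```text
time: 19.55
tool_pos: [575.6, -84.6, 109.3]
tcp_rot: [3.141, 0.0, -2.823]
contact_force: [-0.0, 0.5, -3.3]
grip_width: 68.1
```

```bash
python3 look.py 16 "meter_heel,meter_center,foot_edge" wrist; python3 sc.py 16
```

```text
wrist meter_heel 0.95 [ 488.05 -110.77   34.42] [256.28  78.92]
wrist meter_heel 0.77 [491.34   5.47  35.24] [395.7  133.25]
wrist meter_center 0.92 [551.53 -92.25  83.71] [253.44 182.67]
wrist meter_center 0.8 [454.24  77.28  21.55] [481.58 117.44]
wrist foot_edge 0.75 [485.09  17.31  36.46] [413.14 130.74]
wrist foot_edge 0.7 [ 463.83 -119.61   97.91] [256.37  18.96]
{'time': 19.75, 'tool_pos': array([575.96, -84.54, 109.38]), 'tcp_rot': array([-3.14,  0.  , -2.82]), 'contact_force': array([-0.01, -0.1 , -2.66]), 'grip_width': 68.16268625926867}
19.8 [576.04157844 -84.49680419 109.30674618] [ 0.23908147 -0.32272319 -2.96657053] 67.76117941784337
```

View pics/s16.png

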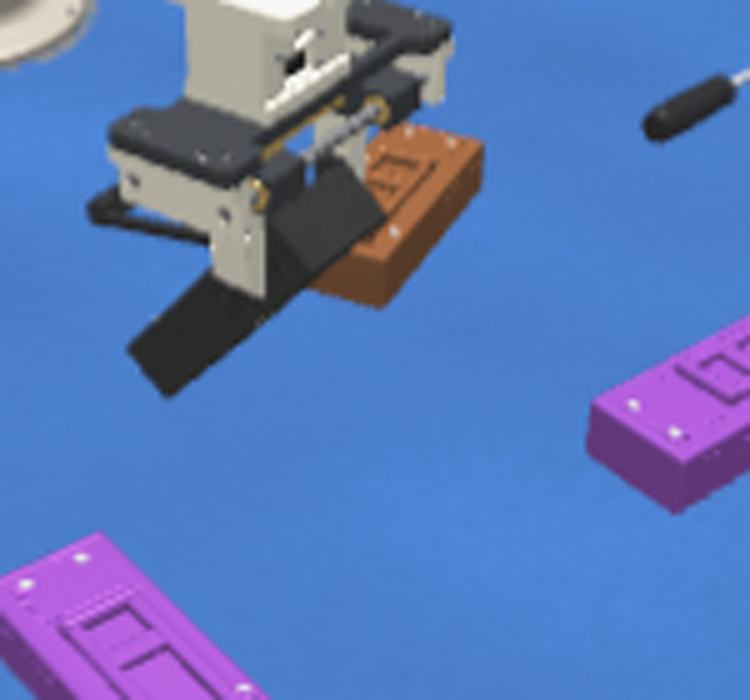

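View pics/wrist16.png

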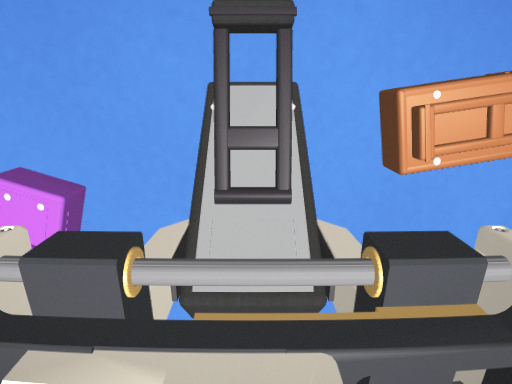

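>>> {"api": "servo_tool", "payload": {"series": [[0.74,0,0,0,0],[0.74,0,0,0,0],[0.7395,0,0,0,0]]}}

```text
time: 20.18
tool_pos: [576.1, -84.4, 109.3]
tcp_rot: [-3.142, 0.0, -2.822]
contact_force: [0.9, 0.1, -1.4]
grip_width: 68.1
```

```bash
python3 look.py 17 "meter_heel,meter_center,foot_edge" wrist
```

```text
wrist meter_heel 0.98 [ 503.25 -107.99   21.05] [253.38  99.37]
wrist meter_heel 0.79 [490.     4.49  35.42] [395.53 130.51]
wrist meter_center 0.9 [558.46 -89.54  77.83] [254.   190.21]
wrist meter_center 0.81 [455.56  75.39  17.69] [475.97 117.19]
wrist foot_edge 0.69 [486.46  16.91  36.83] [412.3  131.57]
wrist foot_edge 0.6 [ 469.55 -119.72   75.32] [252.67  37.57]
{'time': 20.375, 'tool_pos': array([576.07, -84.41, 109.34]), 'tcp_rot': array([-3.14,  0.  , -2.82]), 'contact_force': array([ 0.75,  0.73, -1.88]), 'grip_width': 67.96572701215861}
```

>>> {"api": "servo_tool", "payload": {"series": [[0.74,0.09,0,-0.025,0],[0.74,0.1,0,-0.02,0],[0.74,0.1,0,-0.015,0],[0.74,0.1,0,-0.01,0],[0.74,0.1,0,0,0]]}}

```text
time: 21.0
tool_pos: [553.0, -92.3, 113.8]
tcp_rot: [-3.141, 0.002, -2.823]
contact_force: [0.9, 2.9, 8.2]
grip_width: 67.8
```

```bash
python3 look.py 18 "meter_heel,meter_center,foot_edge" wrist
```

```text
wrist meter_heel 0.85 [ 498.58 -109.08   12.05] [254.13 122.9 ]
wrist meter_heel 0.79 [489.81   4.77  34.46] [389.6  159.65]
wrist meter_center 0.98 [455.51  78.34  17.77] [470.68 145.85]
wrist meter_center 0.83 [548.03 -95.87  82.58] [250.28 208.05]
wrist foot_edge 0.76 [486.4   17.97  35.35] [406.05 161.01]
wrist foot_edge 0.61 [ 458.71 -122.69   65.2 ] [253.89  63.67]
{'time': 21.2, 'tool_pos': array([552.7 , -92.31, 113.6 ]), 'tcp_rot': array([-3.14,  0.  , -2.82]), 'contact_force': array([0.45, 2.18, 6.78]), 'grip_width': 68.16277443356132}
```

```bash
python3 sc.py 18
```

```text
21.25 [552.72627984 -92.28768033 113.58414814] [0.15948036 2.08894268 6.67451018] 67.88697019414084
```

View pics/s18.png

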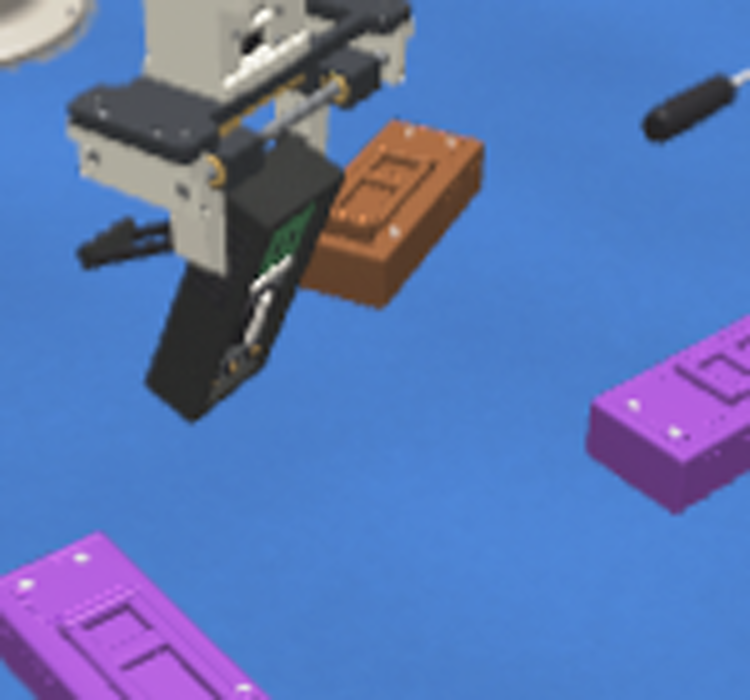

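View pics/wrist18.png

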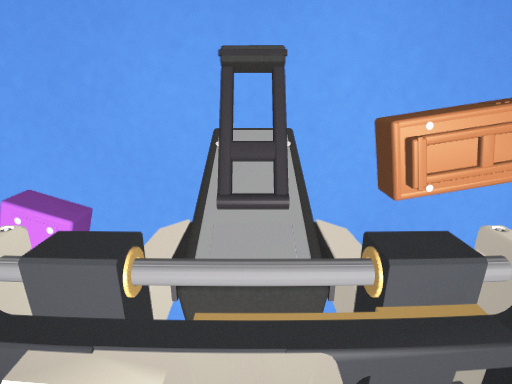

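>>> {"api": "servo_tool", "payload": {"series": [[0.74,0.04,0,-0.04,0],[0.74,0.1,0,-0.02,0],[0.74,0.1,0,-0.01,0],[0.74,0.1,0,0,0],[0.74,0.1,0,0,0],[0.74,0.1,0,0.01,0]]}}

```text
time: 22.0
tool_pos: [526.7, -100.7, 115.7]
tcp_rot: [3.142, 0.0, -2.823]
contact_force: [0.6, -0.1, -3.6]
grip_width: 68.4
```

```bash
python3 look.py 19 "meter_heel,meter_center,foot_edge" wrist;  python3 sc.py 19
```

```text
wrist meter_heel 0.81 [ 475.74 -119.12   12.76] [251.11 126.33]
wrist meter_heel 0.73 [488.83   5.81  34.17] [385.54 190.53]
wrist meter_center 0.95 [ 520.83 -103.59   83.6 ] [251.76 206.8 ]
wrist meter_center 0.7 [455.76  75.58  20.28] [462.12 175.77]
wrist foot_edge 0.78 [ 433.67 -129.91   62.37] [255.05  67.23]
wrist foot_edge 0.74 [488.14  17.58  38.41] [400.35 195.42]
{'time': 22.2, 'tool_pos': array([ 527.07, -100.64,  115.82]), 'tcp_rot': array([-3.14,  0.  , -2.82]), 'contact_force': array([ 0.35,  0.31, -3.47]), 'grip_width': 67.73223561597153}
22.25 [ 527.16361711 -100.63557508  115.81612059] [-0.2582532  -0.36376027 -2.35237452] 68.12512589907617
```

View pics/s19.png

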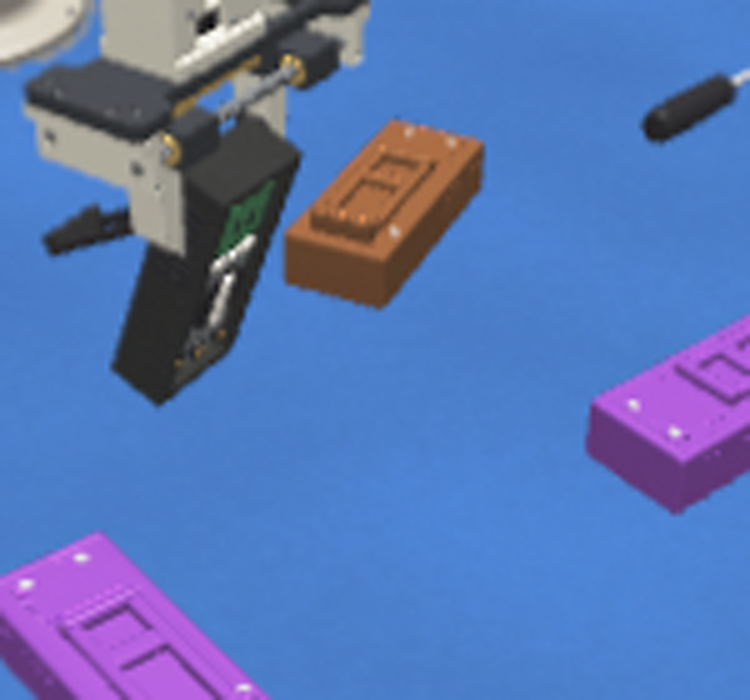

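>>> {"api": "servo_tool", "payload": {"series": [[0.74,0,0,0.05,0],[0.74,0.08,0,0,0],[0.74,0.08,0,0,0],[0.74,0.08,0,0,0]]}}

```text
time: 22.75
tool_pos: [515.5, -104.6, 113.6]
tcp_rot: [-3.141, 0.001, -2.823]
contact_force: [0.8, 0.3, 3.9]
grip_width: 68.1
```

```bash
python3 look.py 20 "meter_heel,meter_center,foot_edge" wrist
```

```text
wrist meter_heel 0.93 [487.95   1.81  33.77] [381.24 201.98]
wrist meter_heel 0.74 [ 476.84 -119.96    6.37] [250.14 140.19]
wrist meter_center 0.83 [452.5   77.1   20.61] [464.84 186.26]
wrist foot_edge 0.62 [490.61  15.73  39.79] [397.43 211.97]
wrist foot_edge 0.58 [ 432.67 -130.16   53.85] [255.37  84.45]
{'time': 22.95, 'tool_pos': array([ 515.54, -104.62,  113.45]), 'tcp_rot': array([-3.14,  0.  , -2.82]), 'contact_force': array([-0.02,  0.51,  4.25]), 'grip_width': 67.99575203890734}
```

>>> {"api": "servo_tool", "payload": {"series": [[0.74,0.09,0,0.01,0],[0.74,0.09,0,0.01,0],[0.74,0.09,0,0.015,0],[0.74,0.09,0,0.015,0],[0.74,0.09,0,0.01,0],[0.74,0.09,0,0,0]]}}

```text
time: 23.7
tool_pos: [489.2, -112.7, 109.6]
tcp_rot: [3.14, -0.001, -2.823]
contact_force: [0.4, 0.2, -2.7]
grip_width: 67.9
```

```bash
python3 look.py 21 "meter_heel,meter_center,foot_edge" wrist;  python3 sc.py 21
```

```text
wrist meter_heel 0.84 [490.03   2.41  35.42] [378.51 236.47]
wrist meter_heel 0.57 [ 475.54 -116.18    3.51] [253.71 170.77]
wrist meter_center 0.59 [456.22  74.39  18.51] [454.84 218.  ]
wrist foot_edge 0.87 [ 423.74 -135.67   32.8 ] [250.93 109.3 ]
wrist foot_edge 0.62 [489.13  15.38  38.06] [393.47 241.02]
{'time': 23.9, 'tool_pos': array([ 489.41, -112.54,  109.74]), 'tcp_rot': array([ 3.14, -0.  , -2.82]), 'contact_force': array([ 0.01,  0.5 , -3.22]), 'grip_width': 68.31192236486667}
23.95 [ 489.57471659 -112.56207629  109.78351397] [ 0.01896438 -0.19116359 -3.11549481] 68.31634600121532
```

View pics/s21.png

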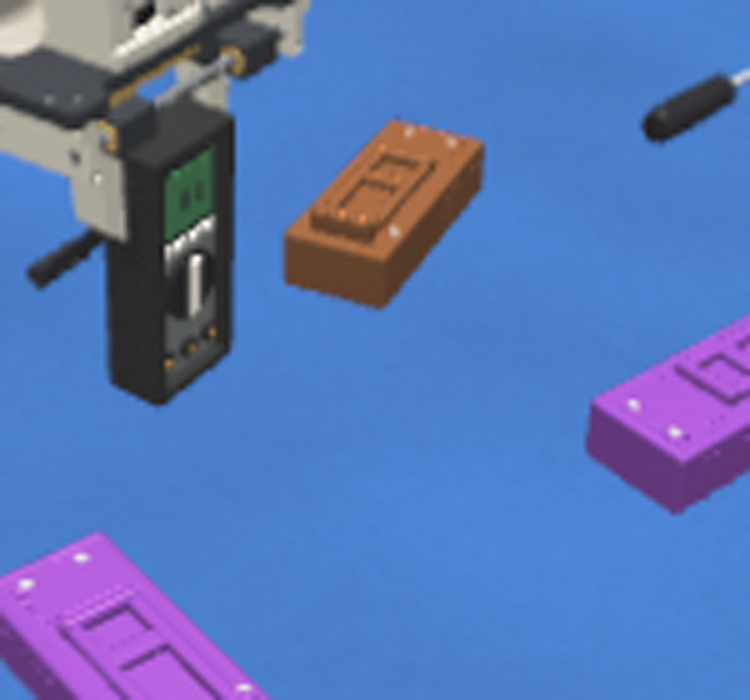

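View pics/wrist21.png

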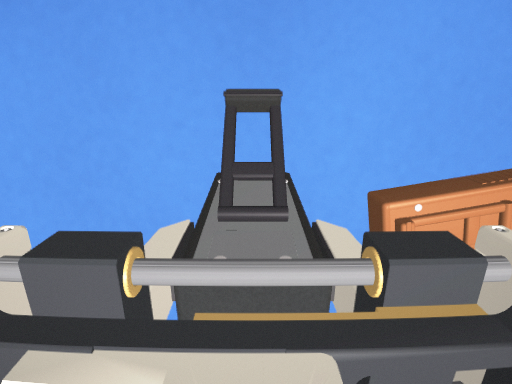

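>>> {"api": "servo_tool", "payload": {"series": [[0.74,0,0,0.05,0],[0.74,0.08,0,0,0],[0.74,0.08,0,0,0],[0.74,0.08,0,0,0]]}}

```text
time: 24.45
tool_pos: [478.2, -116.7, 107.6]
tcp_rot: [3.141, -0.0, -2.823]
contact_force: [0.6, -1.0, -1.8]
grip_width: 68.0
```

```bash
python3 look.py 22 "meter_heel,foot_edge,stand_hinge" wrist
```

```text
wrist meter_heel 0.81 [ 467.84 -120.32    2.54] [252.61 174.27]
wrist foot_edge 0.77 [ 413.32 -137.2    30.65] [253.93 110.99]
wrist stand_hinge 0.9 [443.77  99.54  42.37] [502.06 237.27]
wrist stand_hinge 0.72 [ 466.03 -122.77  105.7 ] [249.72 213.62]
{'time': 24.65, 'tool_pos': array([ 478.42, -116.65,  107.67]), 'tcp_rot': array([ 3.14, -0.  , -2.82]), 'contact_force': array([-0.22,  1.02, -2.63]), 'grip_width': 68.01602388333653}
```

>>> {"api": "servo_tool", "payload": {"series": [[0.74,0,0,0.03,0],[0.74,0,0,0.03,0],[0.74,0,0,0,0]]}}

```text
time: 25.02
tool_pos: [478.9, -116.6, 105.3]
tcp_rot: [-3.141, 0.001, -2.822]
contact_force: [-1.3, 0.8, 4.7]
grip_width: 67.9
```

>>> {"api": "servo_tool", "payload": {"series": [[0.74,0,0,0.02,0],[0.74,0,0,0,0]]}}

```text
time: 25.28
tool_pos: [478.8, -116.6, 104.3]
tcp_rot: [-3.141, 0.001, -2.822]
contact_force: [-1.4, 1.6, 4.9]
grip_width: 68.1
```

Pressing about 5 N now, so I'll push toward the back.

>>> {"api": "servo_tool", "payload": {"series": [[0.74,0.07,0,0,0],[0.74,0.08,0,0,0],[0.74,0.08,0,0,0],[0.74,0,0,0,0]]}}

```text
time: 25.78
tool_pos: [467.3, -120.5, 103.7]
tcp_rot: [-3.142, -0.0, -2.823]
contact_force: [0.6, 0.0, 1.0]
grip_width: 68.0
```

```bash
python3 look.py 23 "meter_heel,foot_edge,stand_hinge" wrist
```

```text
wrist meter_heel 0.94 [ 466.12 -119.02   -2.42] [254.77 184.87]
wrist foot_edge 0.78 [ 412.28 -139.56   25.24] [251.73 123.84]
wrist stand_hinge 0.8 [ 457.6  -122.7   103.53] [254.77 220.51]
{'time': 25.975, 'tool_pos': array([ 467.65, -120.36,  103.72]), 'tcp_rot': array([-3.14, -0.  , -2.82]), 'contact_force': array([-0.36, -0.69,  1.15]), 'grip_width': 68.16419881038672}
```

>>> {"api": "servo_tool", "payload": {"series": [[0.74,0.08,0,0.01,0],[0.74,0.08,0,0.01,0],[0.74,0.08,0,0.015,0],[0.74,0.08,0,0.015,0],[0.74,0,0,0,0]]}}

```text
time: 26.6
tool_pos: [452.1, -125.4, 101.2]
tcp_rot: [3.142, -0.0, -2.823]
contact_force: [-0.1, -0.2, 2.8]
grip_width: 68.4
```

```bash
python3 look.py 24 "meter_heel,foot_edge,stand_hinge" wrist; python3 sc.py 24
```

```text
wrist meter_heel 0.56 [ 469.96 -116.35    1.99] [256.19 208.33]
wrist foot_edge 0.66 [ 409.63 -138.49   15.57] [253.97 140.31]
wrist stand_hinge 0.83 [ 447.57 -125.33  102.7 ] [255.81 230.77]
{'time': 26.8, 'tool_pos': array([ 452.47, -125.33,  101.25]), 'tcp_rot': array([-3.14, -0.  , -2.82]), 'contact_force': array([ 0.2 , -1.36,  2.89]), 'grip_width': 68.06086676105863}
26.85 [ 452.54178942 -125.32429762  101.26761416] [-0.42098984 -1.45755046  3.62268121] 68.09911353756708
```

View pics/s24.png

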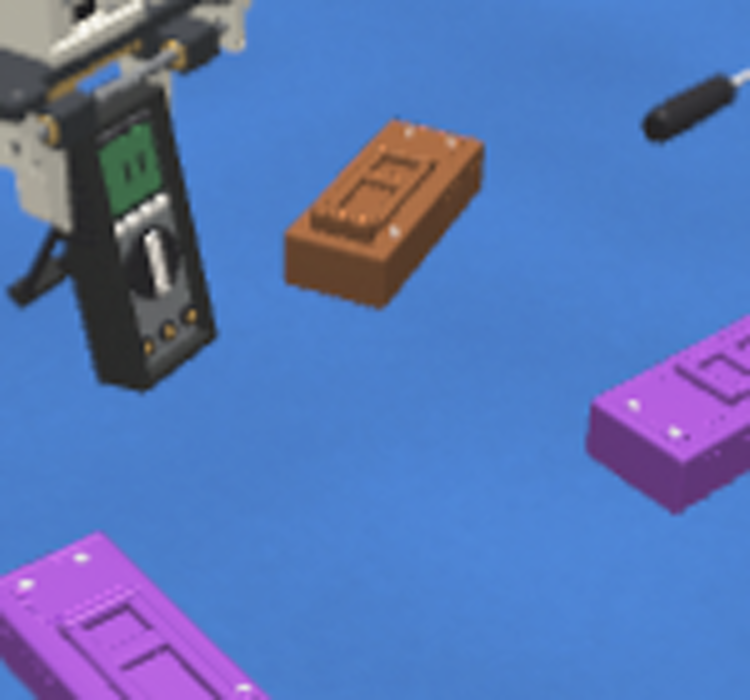

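>>> {"api": "servo_tool", "payload": {"series": [[0.74,0.08,0,0.02,0],[0.74,0.08,0,0.025,0],[0.74,0.08,0,0.025,0],[0.74,0.06,0,0.02,0],[0.74,0,0,0,0]]}}

```text
time: 27.48
tool_pos: [437.9, -130.1, 96.6]
tcp_rot: [3.141, -0.0, -2.823]
contact_force: [-1.2, -2.5, 2.4]
grip_width: 67.9
```

```bash
python3 look.py 25 "meter_heel,foot_edge,stand_hinge" wrist; python3 sc.py 25
```

```text
wrist foot_edge 0.89 [ 406.68 -139.92    6.86] [253.33 153.56]
wrist stand_hinge 0.78 [ 438.09 -131.24   96.74] [251.13 236.15]
{'time': 27.675, 'tool_pos': array([ 438.21, -129.96,   96.7 ]), 'tcp_rot': array([ 3.14, -0.  , -2.82]), 'contact_force': array([-1.53, -2.73,  3.5 ]), 'grip_width': 68.10588979929399}
27.725 [ 438.21778282 -129.95041227   96.71495175] [-0.74665617 -2.12755026  2.40842497] 67.70995704688431
```

View pics/s25.png

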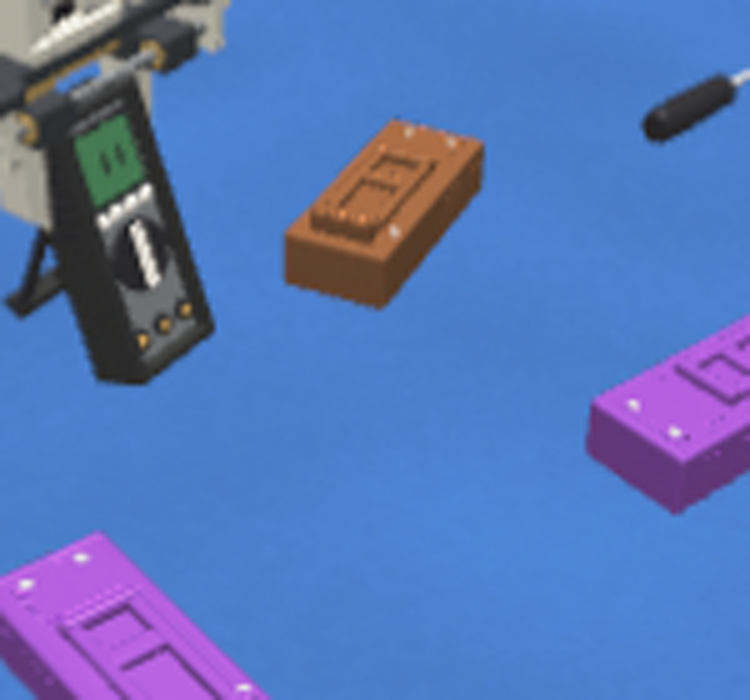

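>>> {"api": "servo_tool", "payload": {"series": [[0.74,0.06,0,0.025,0],[0.74,0.05,0,0.02,0],[0.74,0,0,0,0],[0.74,0,0,0,0]]}}

```text
time: 28.22
tool_pos: [432.9, -131.7, 94.4]
tcp_rot: [3.141, -0.0, -2.823]
contact_force: [-0.4, -1.2, 4.0]
grip_width: 68.1
```

```bash
python3 look.py 26 "meter_heel,foot_edge,stand_hinge" wrist,scene
```

```text
wrist foot_edge 0.88 [ 407.67 -138.      4.56] [255.1  161.49]
wrist stand_hinge 0.69 [ 433.18 -133.99   95.06] [249.22 236.14]
scene meter_heel 0.95 [718.7  186.74  41.08] [345.37 192.66]
scene meter_heel 0.71 [ 468.24 -120.61    0.67] [206.2 200.2]
scene foot_edge 0.49 [483.41  15.55  35.4 ] [247.11 177.38]
scene foot_edge 0.48 [ 406.03 -140.54   -2.27] [189.52 193.44]
scene stand_hinge 0.88 [ 675.97 -267.78   43.97] [198.26 250.6 ]
scene stand_hinge 0.61 [442.33  97.88  40.4 ] [260.12 162.18]
{'time': 28.625, 'tool_pos': array([ 433.  , -131.64,   94.47]), 'tcp_rot': array([ 3.14, -0.  , -2.82]), 'contact_force': array([-0.88, -1.29,  2.11]), 'grip_width': 68.0426437478286}
```

View pics/wrist26.png

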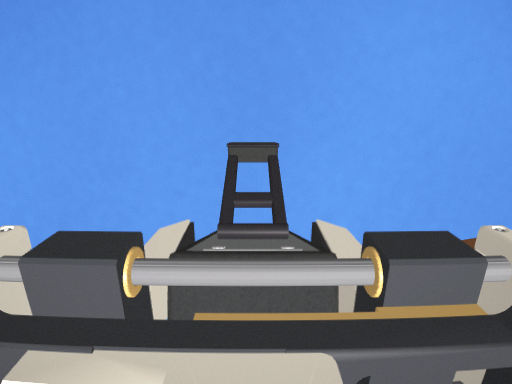

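>>> {"api": "servo_tool", "payload": {"series": [[0.74,0.06,0,0.02,0],[0.74,0.05,0,0.02,0],[0.74,0,0,0,0],[0.74,0,0,0,0]]}}

```text
time: 29.12
tool_pos: [427.6, -133.4, 92.4]
tcp_rot: [3.141, -0.0, -2.823]
contact_force: [-0.4, -1.7, 0.2]
grip_width: 68.0
```

```bash
python3 look.py 27 "meter_heel,foot_edge,stand_hinge" wrist,scene; python3 sc.py 27
```

```text
wrist foot_edge 0.65 [ 405.6  -139.91    0.27] [253.67 164.36]
wrist stand_hinge 0.65 [ 427.93 -132.22   94.61] [254.93 239.08]
scene meter_heel 0.78 [716.51 189.88  39.53] [345.42 192.38]
scene meter_heel 0.75 [492.97   6.29  37.03] [246.54 179.31]
scene foot_edge 0.63 [ 774.82 -268.43   37.59] [222.38 279.02]
scene foot_edge 0.59 [ 407.1  -142.98   -4.08] [189.03 194.38]
scene stand_hinge 0.85 [723.17  80.53  42.19] [320.47 206.55]
scene stand_hinge 0.69 [ 678.9  -268.37   42.08] [198.76 252.03]
{'time': 29.525, 'tool_pos': array([ 427.75, -133.34,   92.45]), 'tcp_rot': array([ 3.14, -0.  , -2.82]), 'contact_force': array([-0.52, -1.43,  0.99]), 'grip_width': 67.95199047650846}
29.575 [ 427.7400948  -133.32424771   92.44023697] [-0.2552426  -0.55905939  0.32851642] 68.09780129018873
```

View pics/s27.png

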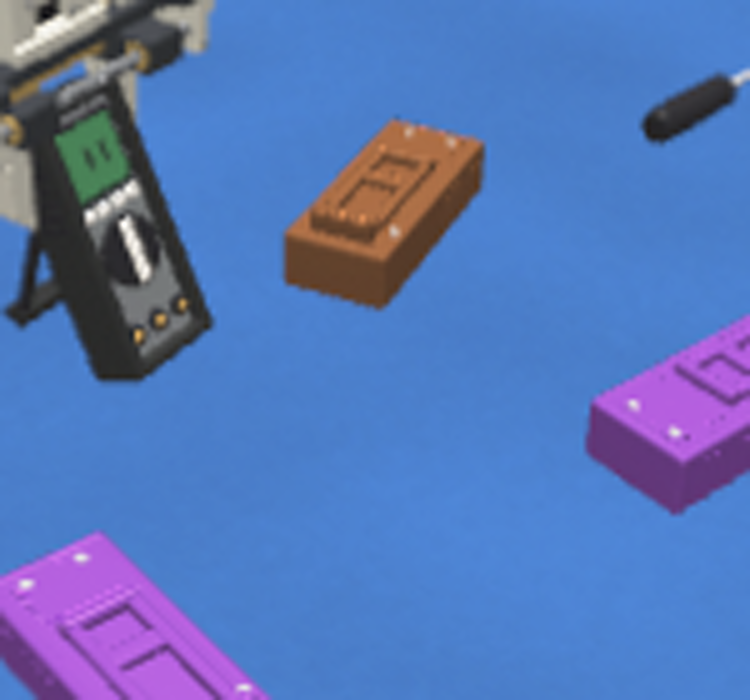

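>>> {"api": "servo_tool", "payload": {"series": [[0.74,0.06,0,0.02,0],[0.74,0,0,0,0],[0.74,0,0,0,0]]}}

```text
time: 29.95
tool_pos: [425.3, -134.3, 91.7]
tcp_rot: [-3.141, 0.001, -2.823]
contact_force: [2.4, 1.4, 3.9]
grip_width: 67.9
```

>>> {"api": "servo_tool", "payload": {"series": [[0.74,0.06,0,0.02,0],[0.74,0,0,0,0],[0.74,0,0,0,0]]}}

```text
time: 30.32
tool_pos: [422.2, -135.3, 90.6]
tcp_rot: [-3.141, 0.0, -2.823]
contact_force: [1.6, 0.3, 4.5]
grip_width: 67.6
```

```bash
python3 look.py 28 "meter_heel,foot_edge,stand_hinge" wrist,scene; python3 sc.py 28
```

```text
wrist foot_edge 0.72 [ 407.63 -140.16    2.72] [252.85 174.07]
wrist foot_edge 0.46 [ 392.98 -138.87    7.46] [259.92 159.51]
wrist stand_hinge 0.77 [ 426.56 -136.7    93.22] [248.52 244.1 ]
scene meter_heel 0.8 [718.75 190.08  37.9 ] [345.98 193.19]
scene meter_heel 0.79 [ 787.6  -264.18   37.41] [227.47 281.85]
scene foot_edge 0.71 [ 772.81 -265.92   35.43] [222.87 278.61]
scene foot_edge 0.59 [482.21  15.44  36.48] [246.84 176.91]
scene stand_hinge 0.83 [722.37  79.02  41.39] [319.83 206.85]
scene stand_hinge 0.82 [ 681.08 -267.52   41.62] [199.6  252.57]
{'time': 30.725, 'tool_pos': array([ 422.26, -135.29,   90.59]), 'tcp_rot': array([-3.14,  0.  , -2.82]), 'contact_force': array([1.3 , 1.19, 4.89]), 'grip_width': 67.7639960461932}
30.775 [ 422.25980428 -135.30669348   90.59256054] [1.66551598 1.65892308 5.12997108] 67.87323420062914
```

View pics/s28.png

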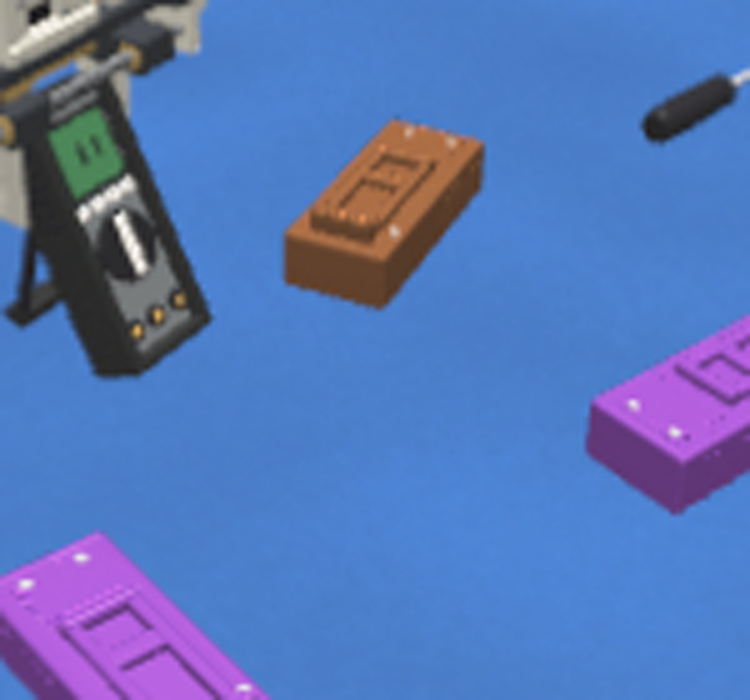

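>>> {"api": "servo_tool", "payload": {"series": [[0.76,0,0,0,0],[0.8,0,0,0,0],[0.85,0,0,0,0],[0.85,0,0,0,0]]}}

```text
time: 31.28
tool_pos: [422.0, -135.2, 90.4]
tcp_rot: [3.141, -0.0, -2.823]
contact_force: [0.2, -0.3, 0.3]
grip_width: 77.9
```

```bash
python3 look.py 29 "meter_heel,foot_edge,stand_hinge,meter_center" wrist,scene,top|grep -v '[^0-9]7[0-9][0-9]\.'; python3 sc.py 29
```

```text
wrist stand_hinge 0.78 [ 426.59 -134.66   93.43] [251.63 245.89]
scene meter_heel 0.85 [ 466.84 -122.04   -0.26] [205.55 200.41]
scene meter_heel 0.67 [487.62   4.73  37.6 ] [245.05 178.53]
scene foot_edge 0.61 [ 404.92 -140.66   -3.58] [189.33 193.64]
scene stand_hinge 0.95 [ 677.13 -268.25   41.9 ] [198.41 251.63]
scene stand_hinge 0.66 [440.53  99.17  40.08] [260.08 161.92]
scene meter_center 0.76 [ 454.92 -124.55   81.72] [200.87 174.9 ]
top meter_heel 0.89 [ 471.48 -121.28    1.66] [294.91 230.77]
top foot_edge 0.63 [485.56  13.3   33.98] [244.02 226.8 ]
top stand_hinge 0.9 [442.1  101.02  43.44] [210.13 244.8 ]
{'time': 32.025, 'tool_pos': array([ 422.11, -135.28,   90.5 ]), 'tcp_rot': array([ 3.14,  0.  , -2.82]), 'contact_force': array([-0.64, -0.22,  0.09]), 'grip_width': 78.18130530652529}
32.075 [ 422.12352564 -135.29211388   90.50502457] [0.07086842 0.17849124 0.44640537] 78.04778670909526
```

View pics/s29.png

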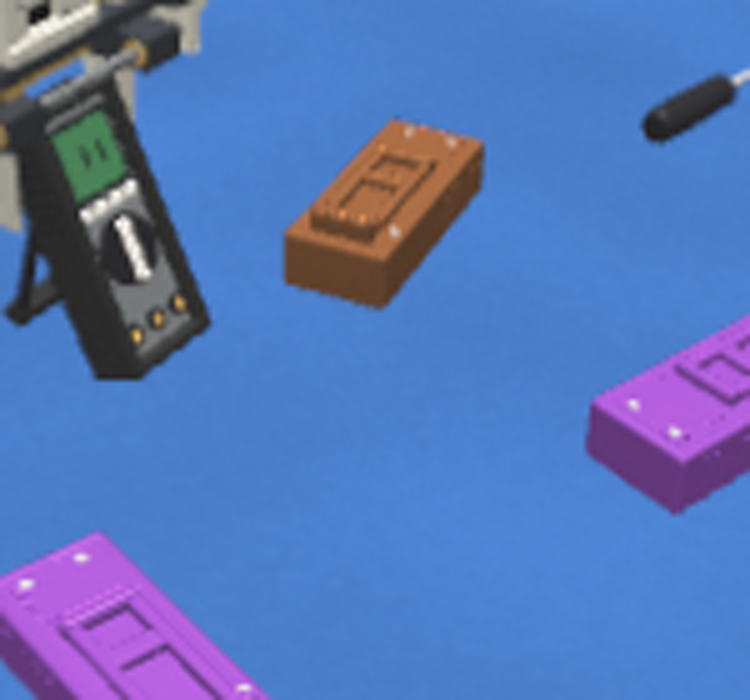

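View pics/wrist29.png

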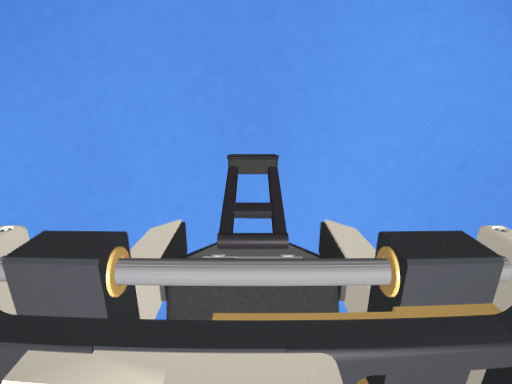

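>>> {"api": "servo_tool", "payload": {"series": [[0.85,-0.1,0,-0.1,0],[0.85,-0.1,0,-0.1,0],[0.85,-0.1,0,-0.04,0],[0.85,0,0,0,0],[0.78,0,0,0,0],[0.75,0,0,0,0],[0.74,0,0,0,0],[0.73,0,0,0,0],[0.7,0,0,0,0],[0.7,0,0,0,0]]}}

```text
time: 33.33
tool_pos: [436.3, -130.6, 102.4]
tcp_rot: [3.141, -0.0, -2.823]
contact_force: [-0.3, -0.3, -0.9]
grip_width: 68.0
```

```bash
python3 look.py 30 "meter_heel,foot_edge,stand_hinge,meter_center" wrist,scene,top|grep -v '[^0-9]7[0-9][0-9]\.'; python3 sc.py 30
```

```text
wrist foot_edge 0.65 [ 404.9  -139.97    3.24] [253.88 151.63]
wrist stand_hinge 0.71 [ 426.93 -132.47   94.46] [255.   216.09]
scene meter_heel 0.94 [ 467.57 -121.42   -1.93] [205.89 200.92]
scene stand_hinge 0.82 [ 676.94 -265.21   42.73] [199.49 250.77]
scene stand_hinge 0.69 [443.98  97.87  40.48] [260.44 162.38]
top meter_heel 0.79 [492.22   9.67  35.66] [245.32 224.18]
top foot_edge 0.57 [484.33  14.7   35.69] [243.47 227.29]
top stand_hinge 0.9 [ 679.6  -267.21   48.82] [350.1  148.45]
top stand_hinge 0.7 [443.87 102.36  44.23] [209.55 244.13]
{'time': 34.075, 'tool_pos': array([ 436.31, -130.57,  102.47]), 'tcp_rot': array([ 3.14, -0.  , -2.82]), 'contact_force': array([-0.56, -0.89, -2.14]), 'grip_width': 67.48963805111254}
34.125 [ 436.28609447 -130.5540091   102.45971239] [-0.50898364 -0.58995553 -1.15934179] 67.64618257619914
```

View pics/s30.png

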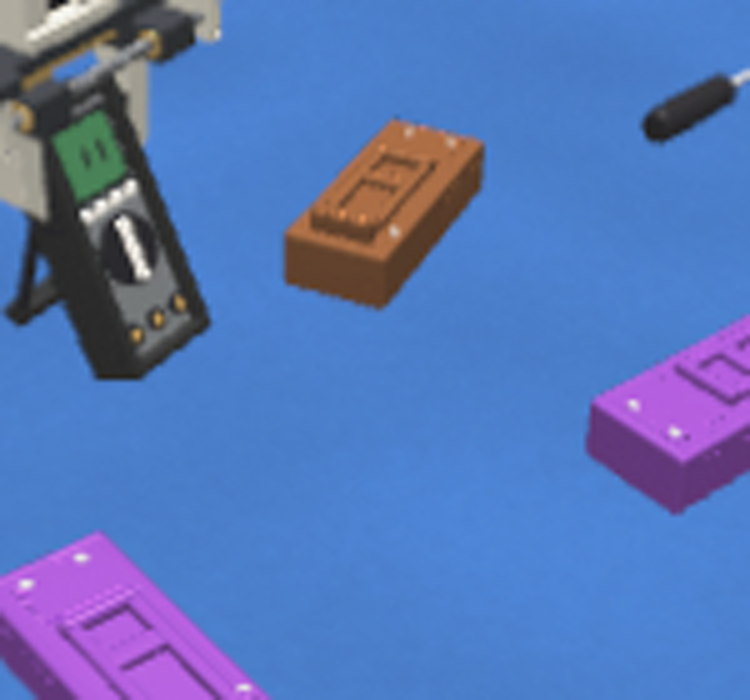

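View pics/wrist30.png

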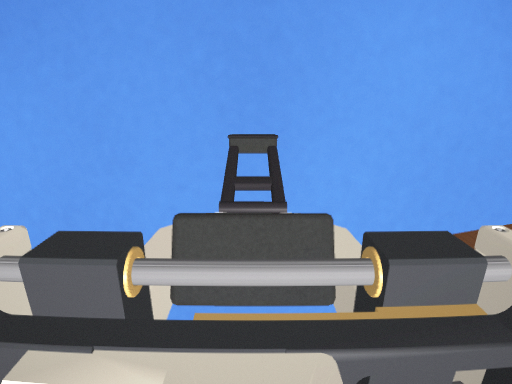

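>>> {"api": "servo_tool", "payload": {"series": [[0.7,0,0,0.02,0],[0.7,0,0,0.02,0],[0.7,0,0,0,0],[0.7,0,0,0,0]]}}

```text
time: 34.62
tool_pos: [436.4, -130.6, 102.2]
tcp_rot: [-3.141, 0.001, -2.822]
contact_force: [-5.4, 1.0, 17.9]
grip_width: 67.9
```

>>> {"api": "servo_tool", "payload": {"series": [[0.7,0.01,0,0.02,0],[0.7,0,0,0,0],[0.7,0,0,0,0]]}}

```text
time: 35.0
tool_pos: [436.4, -130.6, 102.1]
tcp_rot: [-3.14, 0.002, -2.822]
contact_force: [-5.9, 3.4, 27.6]
grip_width: 67.6
```

>>> {"api": "servo_tool", "payload": {"series": [[0.7,0.01,0,-0.02,0],[0.7,0.01,0,0,0],[0.7,0,0,0,0],[0.7,0,0,0,0]]}}

```text
time: 35.5
tool_pos: [436.1, -130.7, 102.2]
tcp_rot: [-3.141, 0.003, -2.823]
contact_force: [-1.3, 4.1, 14.5]
grip_width: 67.9
```

Run:
```python
from h import *
np.set_printoptions(precision=2,suppress=True)
for i in range(5):
    bot.capture('top');o=bot.get_obs();print(o['time'],o['tool_pos'],o['contact_force'],o['moment'],o['grip_width'])
```

```text
35.55 [ 436.12 -130.74  102.18] [-1.06  4.55 13.75] [1.09 0.42 0.02] 67.56580797504235
35.6 [ 436.11 -130.73  102.17] [-0.67  3.63 14.94] [1.16 0.35 0.1 ] 67.88232081303383
35.65 [ 436.1  -130.73  102.19] [-1.03  3.91 14.88] [1.12 0.42 0.04] 67.90777619662248
35.7 [ 436.09 -130.74  102.17] [-0.48  4.52 13.73] [ 1.1   0.42 -0.  ] 67.88680362035748
35.75 [ 436.13 -130.73  102.19] [-0.05  2.91 13.63] [1.13 0.39 0.03] 68.09096389801383
```

>>> {"api": "servo_tool", "payload": {"series": [[0.7,0.01,0.015,0,0],[0.7,0,0,0,0],[0.7,0,0,0,0]]}}

```text
time: 36.12
tool_pos: [435.9, -130.6, 102.2]
tcp_rot: [-3.139, 0.004, -2.823]
contact_force: [0.9, 2.8, 12.4]
grip_width: 67.9
```

Run:
```python
from h import *
np.set_printoptions(precision=2,suppress=True)
for i in range(4):
    bot.capture('top');o=bot.get_obs();print(o['time'],o['tool_pos'],o['contact_force'],o['moment'],o['grip_width'])
```

```text
36.175 [ 435.96 -130.64  102.21] [ 0.83  2.54 12.94] [ 0.74  0.07 -0.01] 67.92391490068627
36.225 [ 435.95 -130.62  102.21] [ 1.18  1.83 12.45] [ 0.73  0.11 -0.02] 68.11559944863633
36.275 [ 435.93 -130.62  102.2 ] [ 1.29  3.16 12.1 ] [0.67 0.11 0.13] 67.79391952591057
36.325 [ 435.94 -130.62  102.19] [ 1.15  2.67 11.99] [0.71 0.1  0.01] 67.89637917610987
```

>>> {"api": "servo_tool", "payload": {"series": [[0.7,0,0.015,0,0],[0.7,0,0,0,0],[0.7,0,0,0,0],[0.7,0,0,0,0]]}}

```text
time: 36.83
tool_pos: [435.9, -130.5, 102.2]
tcp_rot: [-3.138, 0.004, -2.823]
contact_force: [1.8, 0.8, 11.6]
grip_width: 67.8
```

```bash
python3 look.py 31 "meter_heel,foot_edge,stand_hinge,meter_center,solder_reel,flux_bottle,screwdriver" wrist,scene,top|grep -v '[^0-9]7[0-9][0-9]\.'; python3 sc.py 31; python3 -c "
from h import *
o=bot.get_obs();print(o['contact_force'],o['moment'],o['tool_pos'],o['dq'])
a=cv2.imread('pics/scene31.png');cv2.imwrite('pics/s31c.png',cv2.resize(a[100:230,140:290],None,fx=5,fy=5,interpolation=cv2.INTER_CUBIC))"
```

```text
wrist foot_edge 0.66 [ 406.31 -139.83    2.94] [253.65 153.05]
wrist stand_hinge 0.71 [ 426.2  -130.4    91.11] [258.25 214.47]
scene meter_heel 0.85 [ 466.49 -118.58   -0.79] [206.51 200.08]
scene stand_hinge 0.65 [ 677.99 -265.48   45.87] [199.54 250.07]
scene stand_hinge 0.6 [ 425.05 -135.17   93.58] [191.83 167.94]
scene meter_center 0.88 [ 456.51 -124.51   81.38] [201.18 175.24]
scene meter_center 0.76 [452.1   77.99  19.48] [256.95 171.05]
scene solder_reel 0.78 [647.83 379.78  -0.85] [365.57 173.36]
scene solder_reel 0.74 [ 466.57 -120.09   88.25] [204.29 174.2 ]
scene flux_bottle 0.79 [ 584.28 -405.68   -1.93] [128.64 267.14]
scene screwdriver 0.53 [460.63 377.97   1.54] [323.94 150.63]
top meter_heel 0.86 [491.1   10.1   35.97] [245.17 224.61]
top stand_hinge 0.86 [ 682.74 -264.31   49.47] [348.97 147.24]
top stand_hinge 0.58 [441.75  99.61  44.59] [210.62 244.94]
top meter_center 0.95 [450.95  82.78  15.47] [218.31 240.81]
top solder_reel 0.72 [649.12 383.33   6.52] [106.42 170.55]
top solder_reel 0.51 [ 469.13 -121.75   -1.29] [295.01 231.65]
top flux_bottle 0.97 [ 576.4  -402.59   -1.83] [398.42 188.66]
top screwdriver 0.55 [458.08 383.43   0.1 ] [106.71 241.41]
{'time': 38.025, 'tool_pos': array([ 435.93, -130.44,  102.22]), 'tcp_rot': array([-3.14,  0.  , -2.82]), 'contact_force': array([ 0.33,  0.89, 11.21]), 'grip_width': 67.57175883469499}
38.075 [ 435.88728801 -130.45151362  102.2323384 ] [ 0.95322945  1.28996444 11.0389503 ] 68.15937712124956
[ 0.95322945  1.28996444 11.0389503 ] [ 0.24142206  0.09775946 -0.02004192] [ 435.88728801 -130.45151362  102.2323384 ] [ 0.00025648  0.00116601  0.00077824  0.0009789  -0.00102431  0.00223117]
```

View pics/s31c.png

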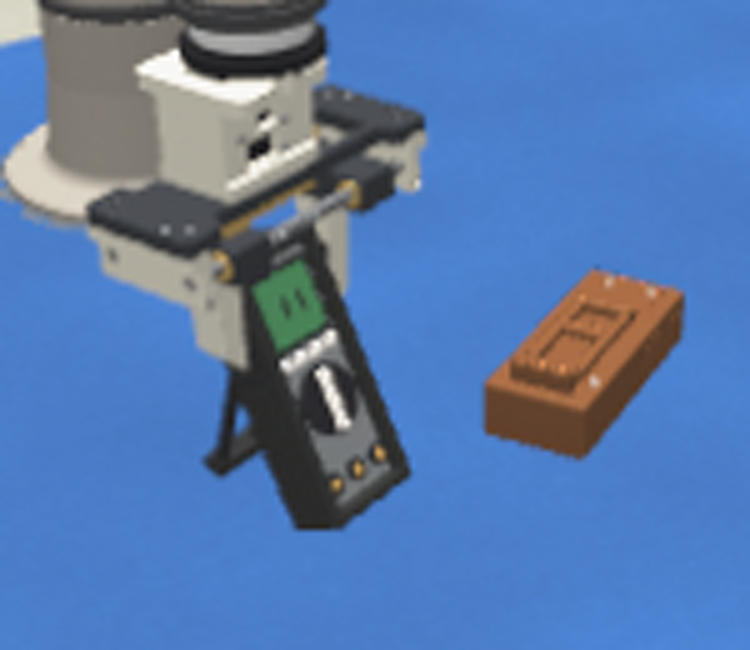

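```bash
python3 -c "
from plant import bot
print(bot.close_job()); o=bot.get_obs(); print(o['time'],o['tool_pos'],o['contact_force'])"
```

```text
the job is handed in; nothing more can be done
None
the job is handed in; nothing more can be done
```

The job is handed in at about 38 s. The meter stands on its heel, leaning back on the open stand. The gripper holds its upper half firmly and presses it back and down.

**How it went**
- **Stand:** I opened it with a light pinch on the foot while the meter lay face down. The foot measured about 101 mm high, which matches about 0.70 rad. My first pinch was too firm and lifted the whole meter about 17 mm; I set it down and pinched more lightly.
- **Tipping:** I tipped the meter up about its bottom end in a light grip. My first grip there was also too firm and lifted it level; loosening it let the bottom end swing down. It also hung off the bench around 0.9, 1.2 and 1.6 rad. I brought it down again by loosening the grip the first time and by pressing down and dragging back after that.
- **Regrip:** The fingers had slid towards the back of the case, so I let go once. The meter stood by itself, and I gripped it again in the upper half with full force.

**Last checks**
- **Pose:** The heel and foot points were within about 3 mm of the bench, which is inside the network's error of about 4 mm. The positions found for the hinge and centre fit a lean of 0.42 rad.
- **Force:** The tool pressed down with about 11 N and slightly backwards. I work out roughly 8 N on the foot from that; it was not measured directly.
- **Grip:** I estimate the grasp point at about 45 mm above the case centre towards the top end, near mid-thickness. The finger opening was about 68 mm.
- **Bystanders:** The solder reel, flux bottle and screwdriver were within about 5 mm of their first measurements, which is about the measuring noise.
- **Disagreement:** The network's hinge and foot points differed from the fitted pose by about 3 to 5 mm.

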